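# Pack a drained injector in its transport case and lock the lid with the turnbutton

## Task

Pack the injector that stands draining, nozzle down, in the grey block: lift it out, lay it down on its side on the open worktop and let go, then take it again across the waist and lay it level in the aluminium case, nozzle end in the narrow saddle. Close the lid over it and turn the turnbutton across the lid's wedge until it stops, so that the lid is drawn down shut against its sprung pad. Leave the other things on the bench where they are.

Things in the scene. Friction and masses are not known exactly. Their poses are not given: they have to be found in the camera images.
- injector: Fuel injector, 154 mm long, 0.38 kg. Long axis: its y (head -y, nozzle +y), through x=-5, z=12 mm of its frame; origin mid-length, on the underside when lying. It starts standing nozzle down in the drain stand's middle hole, its main hexagon resting on the block's top, two of that hexagon's flats facing the stand's +x and -x. A thin side stub near the waist is not solid.
- injector_hex (a point): On the axis in the main hexagon, at y=3 mm. Hexagon 24 mm across flats, 27 mm across corners, y=-6 to 24; at the start its lower end is at the block's top, so this point is 21 mm above it. Lying on its flats the axis is 12 mm above the worktop; laid on a corner it rolls 30 degrees to a flat.
- injector_waist (a point): On the axis, mid-waist (y=-21.5 mm). Waist: round, 20.4 mm across, y=-36 to -6. Headward of it: collar, a hexagon like the main one, y=-54 to -36; head rod, 21 mm across, to y=-77, with the connector block on one side (the injector's +z), 12 mm wide, y=-74 to -58, reaching 18 mm out from the axis.
- injector_nozzle (a point): Tip of the nozzle, on the axis (y=+77 mm). Nozzle 8 mm across, y=56 to 77; behind it the shoulder rod, 17 mm across, y=24 to 56.
- drain_stand: Fixed drain stand: grey plastic block 140 x 66 mm (x, y), top 62.5 mm above the worktop, in a steel drip pan 170 x 100 mm with a 12 mm rim; three 20 mm through holes in a row along its x, 42 mm apart, the middle one at its centre. Origin: centre of the underside. The worktop between it and the case, 0.45 to 0.6 m ahead of the robot, is clear.
- case: Fixed aluminium transport case, open on top, outside 120 x 192 x 66 mm (x, y, z), walls 4 mm, floor 5 mm; origin: centre of the underside. Lid hinge along the +x long side, turnbutton on the -x long side. The space inside is 112 mm wide.
- cradle (a point): On the cradle's axis, mid-case (case x=0, y=0, z=32 mm); axes as the case. Two black 90 degree V saddles, tops at z=34: a narrow one (44 mm wide, y=32 to 48) for the shoulder rod, a wide one (60 mm, y=-52 to -40) for the collar. Seated: injector y = case y, mid-length within 6 mm of y=0, axis at z=32 mm, in any roll.
- lid (a joint): Lid hinge, rad: 0 shut, 2.05 fully open (leaning back past upright), where it stays. Damped; it falls shut slowly by itself once below about 1.5. A sprung rubber pad under it meets the packed injector's shoulder rod over the narrow saddle, so the lid rests at about 0.05, front edge some 6 mm proud, until the turnbutton draws it down.
- lid_hinge (a point): Middle of the lid's hinge line, 60 mm behind (+x) the case's centre, 66.5 mm above its underside; the line runs along the case's y.
- lid_edge (a point): Middle of the lid's free edge, outer face, 122 mm from the hinge line. Lid: plate 192 mm along y, 5 mm thick. On its outer face at this edge sits a steel wedge, 24 mm deep: flat, 9 mm high, for 12 mm either side of the middle, then sloping down to nothing at y=+40 mm.
- turnbutton (a joint): Turnbutton on an upright pin 76 mm in front (-x) of the case's centre, rad, growing clockwise seen from above: 0 along the case's y (off the lid), 1.571 across the lid's wedge at its stop (locked). It stays where it is left; turning takes up to about 0.2 N m as it climbs the wedge.
- turnbutton_grip (a point): On the turnbutton's pin, mid-height of its upright grip fin, 99 mm above the worktop. Fin 10 mm thick, 56 mm long along the bar, 88 to 110 mm above the worktop; the bar beneath is 80 x 12 x 8 mm. The point's y axis runs along the bar.
- black_ring: Bystander: loose black ring, 36 mm across, 12 mm high; leave alone.
- brass_filter: Bystander: loose brass filter cap, 32 mm across, 34 mm high; leave alone.
- glue_bottle: Bystander: loose small upright bottle, 30 mm across, 90 mm high; leave alone.
- tee_fitting: Bystander: loose tee fitting, 67 mm long, 48 mm high; leave alone.
- marker: Bystander: loose marker pen, 86 mm long, 12 mm high; leave alone.

How it is judged:
By the outcome, as a careful person would: the job done as asked, in the order asked, and still so for the second after the job is handed in, with the robot touching nothing.
It also fails if it takes over 69 s, if anything falls off the work surface, if the arm or the gripper's body presses on something with over 40 N, if the wrist force passes 120 N, or if a joint passes its speed limit or range.

## Robot

A 6-joint arm with a two-finger parallel gripper is mounted at the origin on a cart in front of the work surface, level with it; the furniture and walls round the work are solid. World frame = base frame: x ahead of the robot, y to its left, z up, the work surface at z = 0. Lengths are in m, angles in rad, forces in N, time in s.
With the tool pointing down it reaches from about 0.3 to 0.775 m from the base axis. Payload 14.6 kg.
Tool frame: the origin (TCP) lies at the very end of the fingers, on their centre line; the grasp point (between the pads) lies 19 mm behind it; z points along the fingers, y is the line along which they close (so a half turn about z gives the same grasp; the last joint's range is limited). The gripper opens to 94 mm and grips with 3 to 60 N. Pads are 16 mm wide; open, the fingers measure 119 mm over their backs; the gripper's body (75 mm by 177 mm) begins 78 mm behind the grasp point.
Start: joints at [-1.384, 0.3, 1.521, -0, 1.321, -0.067], TCP at [0.138, -0.532, 0.205] pointing down, gripper open.
Joint ranges: [-3.03, 3.03], [-0.79, 2.21], [0.23, 2.52], [-1.04, 4.18], [0, 3.07], [-2.55, 2.55]. Speed limits (rad/s): [2.22, 2.22, 2.57, 3.14, 3.14, 3.14].

## Interface

Orientations are given as a unit quaternion [x, y, z, w].
In Python, from workcell import env, eyes gives the robot as it stands.
- The arm moves only by the tool carry_out, never from a script. Its argument "motion" is one flat list of numbers, 7 for each row, row after row: the turn, a rotation vector about the tool's x, y, z in rad, then the shift along the tool's x, y, z in cm, then the finger opening in cm, from 0 to 9.4. In form: [ax, ay, az, x, y, z, jaw, ax, ay, az, x, y, z, jaw, ...]. A call has 1 to 8 rows; each row shifts and turns the commanded pose from where the row before left it, along the tool's axes as they then stand; what a row does not reach is not made up. A row lasts 1/8 s, in which the tool goes at most 62.5 mm and 10.7 degrees, less where a joint would pass 70% of its speed; a pose out of reach is approached as far as the arm can. A call with a gripper value outside its range is refused whole. The fingers move at their own pace and stop on an object; the grip force is fixed at half the most. Time passes only in rows, so rows that do not move let the fingers close. It gives the time, the measured TCP pose, the force, the opening and the grip force at its end, in the units of the state.
- env.get_state(): the state, without advancing time (a new reading comes with each control period).
- eyes.grab_frame(name): name is "scene" or "top"; returns a dict with "frame" (400x640x3 uint8, red, green, blue), "fx", "fy", "cx", "cy" (pixels), "cam_to_world" (4x4, takes a point from camera to world coordinates). Camera axes: x right, y up, looking along -z (the intrinsics and any distortion apply to the point x, -y, -z); pixel columns grow to the right and rows downward; lengths in m; the calibration is good to about 2 mm. A picture is of the moment at which its call begins. There is no depth.
- env.hand_in(): hands the job in; it is judged then, once.
The state is a dict: "clock": time; "qpos": joint angles; "joint_velocities": joint speeds; "joint_torque": joint torques, N m; "ee_pos": TCP position; "tool_rot": TCP orientation; "force": force on the tool from outside, world axes, zero at the start; "torque": the same for the moment, N m; "opening": opening from 0.0 (shut) to 1.0 (fully open); "grip_force": force on a finger pad.
Only numpy, scipy, OpenCV 4.12 (cv2) and the standard library are available. Lean on these libraries where they do the work, as an engineer would, in place of code of your own. Each camera call takes 0.05 s, during which the arm holds its last target. There are 200 camera calls.

## Working session

There is one attempt and no reset: what is moved stays moved. The work goes in short steps, Python scripts to look and compute and a tool call to move; the robot and the scene stay as the last step left them, time stands still between calls to the robot, and variables do not carry over. Pictures are saved under pics/ and viewed, at most 10 in all, crops included, and the job is handed in when it is done.

Besides the shell and the picture viewer there is one more tool, called after "Call:" by a JSON object that holds its "op" and its "data", one argument or row to a line. carry_out: Moves the arm, as the interface text tells. Its arguments: {"type":"object","properties":{"motion":{"type":"array","items":{"type":"number"}}},"required":["motion"]}

```bash
mkdir -p pics; ls; python3 - <<'E'
from workcell import env, eyes
import cv2,numpy as np
s=env.get_state(); print(s)
for n in("scene","top"):
    f=eyes.grab_frame(n); cv2.imwrite(f"pics/{n}0.png",f["frame"][:,:,::-1]); print(n,f["fx"],f["fy"],f["cx"],f["cy"],np.round(f["cam_to_world"],4).tolist(),[k for k in f])
E
```

```text
pics
{'clock': 0.0, 'qpos': array([-1.38362084e+00,  3.00484020e-01,  1.52156318e+00,  1.90492042e-05,
        1.32067142e+00, -6.66110369e-02]), 'joint_velocities': array([ 0.0001791 , -0.00067573, -0.00042296,  0.00104713, -0.00170617,
       -0.00031641]), 'joint_torque': array([-3.38889868e-04, -5.31804729e+01, -3.52741456e+01,  7.06728618e-02,
        2.43513932e-02, -9.86362625e-05]), 'ee_pos': array([ 0.13803896, -0.53213976,  0.20488681]), 'tool_rot': array([ 9.91959989e-01,  1.26550633e-01, -2.47071600e-05, -5.62515713e-04]), 'force': array([-0.05354992,  0.31236925, -0.34616847]), 'torque': array([-0.01275726,  0.05172442, -0.04255817]), 'grip_force': 0.0, 'opening': 1.002170952077273}
scene 369.0457655517586 369.0457655517586 326.7488944556557 197.0778205425178 [[0.8762, 0.2651, -0.4026, 0.1777], [-0.4814, 0.4399, -0.7581, -0.8047], [-0.0239, 0.858, 0.513, 0.5232], [0.0, 0.0, 0.0, 1.0]] ['frame', 'fx', 'fy', 'cx', 'cy', 'cam_to_world']
top 499.42219513056864 499.42219513056864 320.8190252807209 194.3404212899647 [[0.0051, 0.9824, -0.1868, 0.3066], [-0.9999, 0.0074, 0.0116, -0.1895], [0.0127, 0.1867, 0.9823, 1.2927], [0.0, 0.0, 0.0, 1.0]] ['frame', 'fx', 'fy', 'cx', 'cy', 'cam_to_world']
```

View pics/scene0.png

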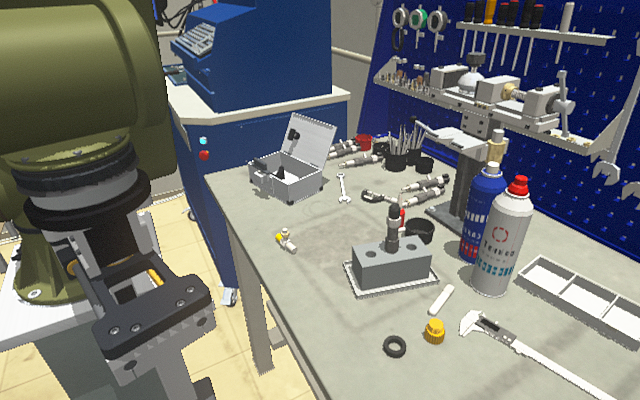

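View pics/top0.png

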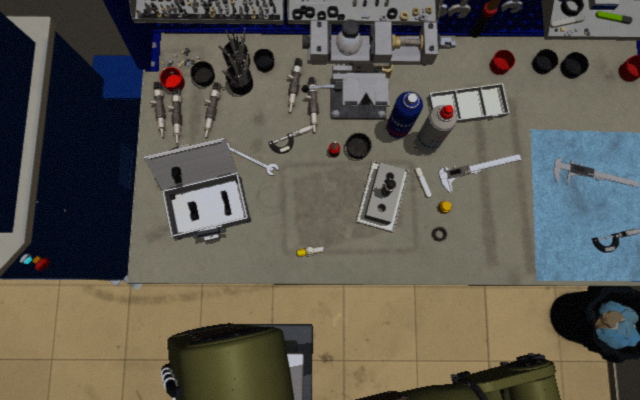

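The pictures show the stand at top (383,195) with the injector upright at (390,185), and the case at top (205,205) with its lid open, upper edge about (190,150). The turnbutton is at (208,237). I'll take enlarged crops for corner picking.

```bash
cat > h.py <<'E'
import numpy as np,cv2
K={'scene':(369.0458,326.7489,197.0778,np.array([[0.8762,0.2651,-0.4026,0.1777],[-0.4814,0.4399,-0.7581,-0.8047],[-0.0239,0.858,0.513,0.5232]])),
'top':(499.4222,320.8190,194.3404,np.array([[0.0051,0.9824,-0.1868,0.3066],[-0.9999,0.0074,0.0116,-0.1895],[0.0127,0.1867,0.9823,1.2927]]))}
def ray(n,u,v):
    f,cx,cy,T=K[n]; d=T[:,:3]@np.array([(u-cx)/f,-(v-cy)/f,-1]); return T[:,3],d
def plane(n,u,v,z):
    o,d=ray(n,u,v); return o+d*(z-o[2])/d[2]
def tri(a,b):
    (o1,d1),(o2,d2)=ray('top',*a),ray('scene',*b)
    t=np.linalg.lstsq(np.c_[d1,-d2],o2-o1,rcond=None)[0]; p,q=o1+d1*t[0],o2+d2*t[1]; return (p+q)/2,np.linalg.norm(p-q)
def proj(n,p):
    f,cx,cy,T=K[n]; c=T[:,:3].T@(np.asarray(p)-T[:,3]); return np.array([cx-f*c[0]/c[2],cy+f*c[1]/c[2]])
E
python3 - <<'E'
import cv2,numpy as np
t=cv2.imread('pics/top0.png');s=cv2.imread('pics/scene0.png')
def c(im,u,v,w,h,k): return cv2.resize(im[v:v+h,u:u+w],None,fx=k,fy=k,interpolation=cv2.INTER_CUBIC)
def grid(im,u,v,k):
    for x in range(0,im.shape[1],10*k): cv2.putText(im,str(u+x//k),(x,8),0,.3,(0,255,255),1);cv2.line(im,(x,10),(x,14),(0,255,255),1)
    for y in range(0,im.shape[0],10*k): cv2.putText(im,str(v+y//k),(0,y+4),0,.3,(0,255,255),1)
    return im
A=grid(c(t,140,135,120,110,5),140,135,5); cv2.imwrite('pics/a.png',A)
B=np.hstack([grid(c(t,345,150,75,90,5),345,150,5),grid(c(s,340,195,100,90,4)[:450],340,195,4)[:450] if 0 else cv2.copyMakeBorder(grid(c(s,340,195,100,105,4),340,195,4),0,30,0,0,0)]) ; cv2.imwrite('pics/b.png',B);print(A.shape,B.shape)
E
```

```text
(550, 600, 3) (450, 775, 3)
```

View pics/a.png

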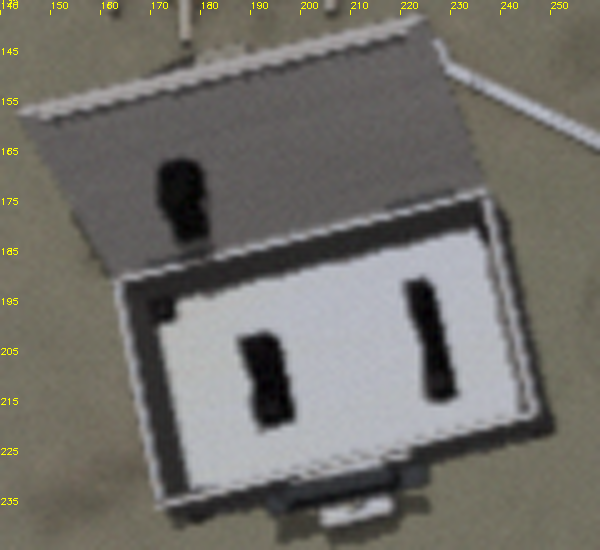

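View pics/b.png

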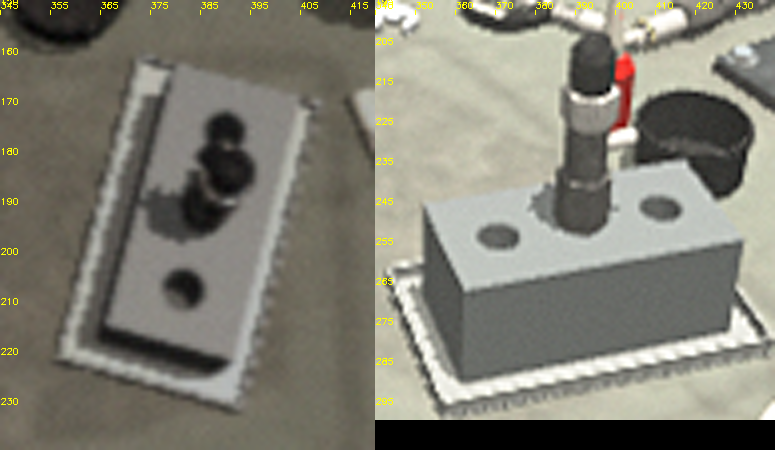

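Picture a shows the case rim corners at top (163.5,190.5), (237,173), (247,217) and (171.5,236). The narrow saddle is on the left at about (193,211) and the wide one at (226,203). Picture b shows the stand holes at top (389,175) and (381,207), and scene (370.5,254) and (411,247). The injector head is at top (390,183) and scene (394,204).

```bash
python3 - <<'E'
from h import *
np.set_printoptions(precision=4,suppress=True)
r=[plane('top',*p,.066) for p in[(163.5,190.5),(237,173),(247,217),(171.5,236)]]
for i in range(4): print(r[i],np.linalg.norm(r[i]-r[(i+1)%4]))
print('case c',np.mean(r,0))
for a,b in((0,1),(3,2)): print('ydir',np.arctan2(*(r[a]-r[b])[[1,0]]))
for a,b in((0,3),(1,2)): print('xdir',np.arctan2(*(r[a]-r[b])[[1,0]]))
for p in[(188,202.5),(199,219.5),(221.5,191.5),(231,214.5)]: print('sad',plane('top',*p,.034))
h=[plane('top',389,175,.0625),plane('top',381,207,.0625),plane('scene',411,247,.0625),plane('scene',370.5,254,.0625)]
for x in h: print('hole',x)
for a,b in((0,1),(2,3)): print(np.linalg.norm(h[a]-h[b]),(h[a]+h[b])/2,np.arctan2(*(h[a]-h[b])[[1,0]]))
print(tri((390,183),(393.5,204)),plane('top',390,184,.1625))
# pan corners
for n,P in(('top',[(371,161.5),(409,170),(392,231),(357,220)]),('scene',[(356.5,298),(438,280)])):
  for p in P: print('pan',plane(n,*p,.012))
# lid edge
print('lid top', plane('top',144,158,.17),plane('top',225,139,.17))
print('btn',plane('top',211,237,.11))
E
```

```text
[0.5467 0.1884 0.066 ] 0.18709552640328778
[0.5929 0.0071 0.066 ] 0.11515207593586449
[ 0.4814 -0.0216  0.066 ] 0.18951653962252368
[0.4331 0.1617 0.066 ] 0.11665266974852058
case c [0.5135 0.0839 0.066 ]
ydir 1.8206236347160158
ydir 1.8284420512756456
xdir 0.2316516745545521
xdir 0.2523900216163745
sad [0.5222 0.1341 0.034 ]
sad [0.4788 0.1039 0.034 ]
sad [0.5515 0.0501 0.034 ]
sad [0.4921 0.0236 0.034 ]
hole [ 0.5917 -0.3763  0.0625]
hole [ 0.5095 -0.3546  0.0625]
hole [ 0.5892 -0.3773  0.0625]
hole [ 0.5086 -0.3547  0.0625]
0.08501513198375775 [ 0.5506 -0.3655  0.0625] -0.25820713156018704
0.0836995078686349 [ 0.5489 -0.366   0.0625] -0.2736178771257348
(array([ 0.5486, -0.3624,  0.1673]), np.float64(0.0003120593811858332)) [ 0.5471 -0.363   0.1625]
pan [ 0.6396 -0.337   0.012 ]
pan [ 0.6173 -0.4372  0.012 ]
pan [ 0.4553 -0.3887  0.012 ]
pan [ 0.4833 -0.2986  0.012 ]
pan [ 0.451  -0.3962  0.012 ]
pan [ 0.613  -0.4361  0.012 ]
lid top [0.6025 0.2061 0.17  ] [0.6498 0.0214 0.17  ]
btn [0.4268 0.0558 0.11  ]
```

```bash
cat >> h.py <<'E'
from scipy.spatial.transform import Rotation as Rn
SC,SY=np.array([.5495,-.3655]),-.266
CC,CY=np.array([.5125,.083]),.252
def frame(yaw,th):  # tool y along yaw dir; tilt th: tool z = -sin*Y - cos*Z
    X=np.array([np.cos(yaw),np.sin(yaw),0]);Y=np.array([-X[1],X[0],0]);Z=np.array([0,0,1.])
    return Rn.from_matrix(np.c_[np.cos(th)*Y-np.sin(th)*Z,X,-np.sin(th)*Y-np.cos(th)*Z])
def rows(wps,start=None):
    """wps: (pos,R,jaw,n). prints rows; 8 per call"""
    from workcell import env
    s=env.get_state(); p,R=start or (s['ee_pos'],Rn.from_quat(s['tool_rot'])); out=[]
    for P,Q,j,n in wps:
        P=np.asarray(P,float)
        for k in range(n):
            m=n-k
            a=np.round((R.inv()*Q).as_rotvec()/m,2); d=np.round(R.inv().apply(P-p)/m*100,2)
            out.append([*a,*d,j]); p=p+R.apply(d/100); R=R*Rn.from_rotvec(a)
    for i in range(0,len(out),8): print([float(x)+0.0 for r in out[i:i+8] for x in r])
    print('q',np.round(s['qpos'],2),'p',np.round(s['ee_pos'],4),'F',np.round(s['force'],1),'t',s['clock'])
E
python3 - <<'E'
from h import *
R=frame(SY,np.pi/4); z=R.as_matrix()[:,2]; ax=np.r_[SC,.0835]
rows([(ax-.15*z+[0,0,.05],R,9.4,14),(ax-.09*z,R,9.4,2)])
E
```

```text
[-0.03, -0.05, -0.07, 3.52, -1.07, -0.25, 9.4, -0.03, -0.05, -0.07, 3.57, -0.81, -0.45, 9.4, -0.03, -0.05, -0.07, 3.59, -0.55, -0.65, 9.4, -0.03, -0.05, -0.07, 3.58, -0.27, -0.84, 9.4, -0.03, -0.05, -0.07, 3.54, 0.0, -1.03, 9.4, -0.03, -0.05, -0.07, 3.48, 0.28, -1.2, 9.4, -0.03, -0.05, -0.07, 3.38, 0.56, -1.35, 9.4, -0.03, -0.05, -0.07, 3.26, 0.84, -1.5, 9.4]
[-0.03, -0.05, -0.07, 3.12, 1.11, -1.63, 9.4, -0.03, -0.05, -0.07, 2.95, 1.37, -1.75, 9.4, -0.03, -0.05, -0.07, 2.75, 1.63, -1.84, 9.4, -0.03, -0.05, -0.08, 2.53, 1.87, -1.92, 9.4, -0.03, -0.05, -0.07, 2.28, 2.12, -1.98, 9.4, -0.02, -0.06, -0.08, 2.02, 2.32, -2.03, 9.4, 0.0, 0.0, 0.0, 1.79, 0.03, 4.76, 9.4, 0.0, 0.0, 0.0, 1.79, 0.02, 4.76, 9.4]
q [-1.38  0.3   1.52 -0.    1.32 -0.07] p [ 0.138  -0.5322  0.205 ] F [-0.4 -0.3 -0.2] t 0.1
```

Call:
{"op": "carry_out", "data": {
  "motion": [-0.03, -0.05, -0.07, 3.52, -1.07, -0.25, 9.4, -0.03, -0.05, -0.07, 3.57, -0.81, -0.45, 9.4, -0.03, -0.05, -0.07, 3.59, -0.55, -0.65, 9.4, -0.03, -0.05, -0.07, 3.58, -0.27, -0.84, 9.4, -0.03, -0.05, -0.07, 3.54, 0.0, -1.03, 9.4, -0.03, -0.05, -0.07, 3.48, 0.28, -1.2, 9.4, -0.03, -0.05, -0.07, 3.38, 0.56, -1.35, 9.4, -0.03, -0.05, -0.07, 3.26, 0.84, -1.5, 9.4]
}}

```text
clock: 1.1
ee_pos: [0.39, -0.3778, 0.2251]
tool_rot: [0.891, 0.391, -0.18, 0.142]
force: [1.2, -0.0, 0.1]
opening: 0.997
grip_force: 0.0
```

Call:
{"op": "carry_out", "data": {
  "motion": [-0.03, -0.05, -0.07, 3.12, 1.11, -1.63, 9.4, -0.03, -0.05, -0.07, 2.95, 1.37, -1.75, 9.4, -0.03, -0.05, -0.07, 2.75, 1.63, -1.84, 9.4, -0.03, -0.05, -0.08, 2.53, 1.87, -1.92, 9.4, -0.03, -0.05, -0.07, 2.28, 2.12, -1.98, 9.4, -0.02, -0.06, -0.08, 2.02, 2.32, -2.03, 9.4]
}}

```text
clock: 1.85
ee_pos: [0.5783, -0.2625, 0.2398]
tool_rot: [0.732, 0.561, -0.308, 0.232]
force: [0.0, -0.2, -0.2]
opening: 1.001
grip_force: 0.0
```

```bash
python3 - <<'E'
from h import *
R=frame(SY,np.pi/4); z=R.as_matrix()[:,2]; ax=np.r_[SC,.0835]
print(ax-.15*z+[0,0,.05])
rows([(ax-.09*z,R,9.4,3),(ax+.006*z,R,9.4,5)])
E
```

```text
[ 0.57738202 -0.26316431  0.23956602]
[0.0, 0.0, 0.0, 1.19, -0.01, 3.2, 9.4, 0.0, 0.0, 0.0, 1.19, -0.01, 3.19, 9.4, 0.0, 0.01, 0.0, 1.18, -0.01, 3.2, 9.4, 0.0, 0.0, 0.0, 0.0, 0.01, 1.92, 9.4, 0.0, 0.0, 0.0, -0.01, 0.01, 1.92, 9.4, 0.0, 0.0, 0.0, 0.0, 0.01, 1.92, 9.4, 0.0, 0.0, 0.0, -0.01, 0.0, 1.92, 9.4, 0.0, 0.0, 0.0, 0.0, 0.01, 1.92, 9.4]
q [-0.18  0.53  1.31 -0.8   1.45  0.25] p [ 0.5783 -0.2625  0.2398] F [ 0.  -0.2 -0.2] t 1.85
```

Call:
{"op": "carry_out", "data": {
  "motion": [0, 0, 0, 1.19, 0, 3.2, 9.4, 0, 0, 0, 1.19, 0, 3.19, 9.4, 0, 0.01, 0, 1.18, 0, 3.2, 9.4, 0, 0, 0, 0, 0.01, 1.92, 9.4, 0, 0, 0, -0.01, 0.01, 1.92, 9.4, 0, 0, 0, 0, 0.01, 1.92, 9.4, 0, 0, 0, -0.01, 0, 1.92, 9.4, 0, 0, 0, 0, 0.01, 1.92, 9.4]
}}

```text
clock: 2.85
ee_pos: [0.5477, -0.371, 0.0784]
tool_rot: [0.735, 0.562, -0.304, 0.229]
force: [0.4, -0.6, 0.7]
opening: 1.0
grip_force: 0.0
```

```bash
python3 - <<'E'
from h import *
from workcell import eyes
R=frame(SY,np.pi/4); z=R.as_matrix()[:,2]; ax=np.r_[SC,.0835]
print(ax+.006*z); rows([])
a=eyes.grab_frame('scene')['frame'][150:290,340:460,::-1];b=eyes.grab_frame('top')['frame'][130:230,330:450,::-1]
f=lambda i:cv2.resize(i,None,fx=3.3,fy=3.3,interpolation=cv2.INTER_CUBIC)
a,b=f(a),f(b);b=cv2.copyMakeBorder(b,0,a.shape[0]-b.shape[0],0,0,0);cv2.imwrite('pics/c.png',np.hstack([a,b]))
E
```

```text
[ 0.54838472 -0.36959343  0.07925736]
q [-0.36  0.7   1.45 -0.89  1.12  0.37] p [ 0.5477 -0.371   0.0784] F [ 0.4 -0.6  0.7] t 2.85
```

View pics/c.png

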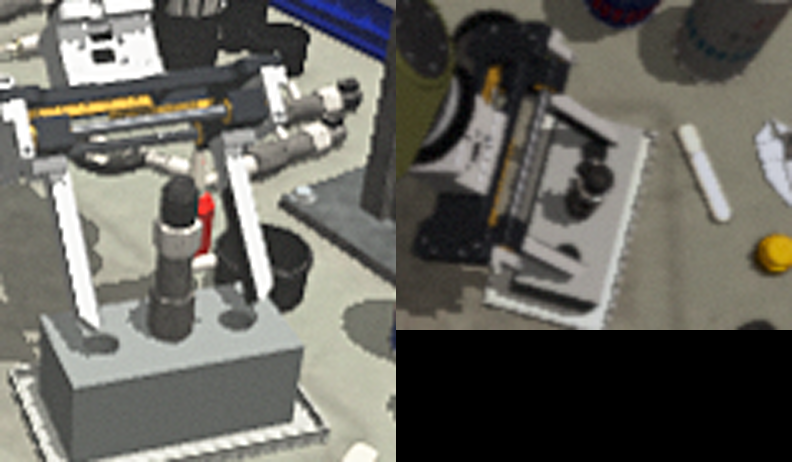

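The fingers straddle the hexagon, with tips near the two outer holes and the injector midway between them. I'll close.

Call:
{"op": "carry_out", "data": {
  "motion": [0, 0, 0, 0, 0, 0, 1.0, 0, 0, 0, 0, 0, 0, 1.0, 0, 0, 0, 0, 0, 0, 1.0, 0, 0, 0, 0, 0, 0, 1.0, 0, 0, 0, 0, 0, 0, 1.0, 0, 0, 0, 0, 0, 0, 1.0, 0, 0, 0, 0, 0, 0, 1.0, 0, 0, 0, 0, 0, 0, 1.0]
}}

```text
clock: 3.95
ee_pos: [0.5478, -0.3701, 0.0791]
tool_rot: [0.735, 0.562, -0.304, 0.229]
force: [0.0, 1.3, -0.3]
opening: 0.242
grip_force: 30.0
```

```bash
python3 - <<'E'
from h import *
from workcell import env
s=env.get_state(); p=s['ee_pos']; R=Rn.from_quat(s['tool_rot'])
print(s['opening']*94,s['grip_force'])
R1=frame(SY,-np.pi/4); z1=R1.as_matrix()[:,2]
L=np.array([.53,-.165,.030])
rows([(p+[0,0,.13],R,1.0,6),(L+.006*z1+[0,0,.13],R1,1.0,14),(L+.006*z1,R1,1.0,6)])
E
```

```text
22.72341880699151 29.98805873823585
[0.0, 0.0, 0.0, -1.52, -0.01, -1.54, 1.0, 0.0, 0.0, 0.0, -1.53, -0.01, -1.54, 1.0, 0.0, 0.0, 0.0, -1.52, -0.01, -1.54, 1.0, 0.0, 0.0, 0.0, -1.53, -0.01, -1.54, 1.0, 0.0, 0.0, 0.0, -1.52, -0.01, -1.54, 1.0, 0.0, 0.0, 0.0, -1.53, -0.01, -1.54, 1.0, 0.0, 0.11, 0.0, 1.27, -0.51, -0.72, 1.0, 0.0, 0.11, 0.0, 1.34, -0.51, -0.58, 1.0]
[0.0, 0.11, 0.0, 1.4, -0.51, -0.42, 1.0, 0.0, 0.11, 0.0, 1.44, -0.51, -0.27, 1.0, 0.0, 0.11, 0.0, 1.46, -0.51, -0.11, 1.0, 0.0, 0.11, 0.0, 1.46, -0.51, 0.05, 1.0, 0.0, 0.11, 0.0, 1.44, -0.51, 0.21, 1.0, 0.0, 0.11, 0.0, 1.41, -0.51, 0.37, 1.0, 0.0, 0.11, 0.0, 1.37, -0.5, 0.52, 1.0, 0.0, 0.12, 0.0, 1.3, -0.51, 0.67, 1.0]
[0.0, 0.11, 0.0, 1.21, -0.5, 0.82, 1.0, 0.0, 0.12, 0.0, 1.11, -0.51, 0.95, 1.0, 0.0, 0.11, 0.0, 0.99, -0.5, 1.07, 1.0, 0.0, 0.12, 0.0, 0.87, -0.51, 1.17, 1.0, 0.0, 0.0, 0.0, -1.54, 0.01, 1.53, 1.0, 0.0, 0.0, 0.0, -1.54, 0.01, 1.53, 1.0, 0.0, 0.0, 0.0, -1.54, 0.01, 1.52, 1.0, 0.0, 0.0, 0.0, -1.54, 0.01, 1.53, 1.0]
[0.0, 0.0, 0.0, -1.53, 0.01, 1.52, 1.0, 0.0, 0.0, 0.0, -1.54, 0.01, 1.53, 1.0]
q [-0.36  0.69  1.45 -0.89  1.12  0.36] p [ 0.5478 -0.3701  0.0791] F [ 0.   1.3 -0.3] t 3.95
```

Call:
{"op": "carry_out", "data": {
  "motion": [0, 0, 0, -1.52, -0.01, -1.54, 1.0, 0, 0, 0, -1.53, -0.01, -1.54, 1.0, 0, 0, 0, -1.52, -0.01, -1.54, 1.0, 0, 0, 0, -1.53, -0.01, -1.54, 1.0, 0, 0, 0, -1.52, -0.01, -1.54, 1.0, 0, 0, 0, -1.53, -0.01, -1.54, 1.0, 0, 0.11, 0, 1.27, -0.51, -0.72, 1.0, 0, 0.11, 0, 1.34, -0.51, -0.58, 1.0]
}}

```text
clock: 4.95
ee_pos: [0.5456, -0.3395, 0.2024]
tool_rot: [0.764, 0.584, -0.22, 0.165]
force: [0.3, -1.0, -4.9]
opening: 0.245
grip_force: 30.0
```

Call:
{"op": "carry_out", "data": {
  "motion": [0, 0.11, 0, 1.4, -0.51, -0.42, 1.0, 0, 0.11, 0, 1.44, -0.51, -0.27, 1.0, 0, 0.11, 0, 1.46, -0.51, -0.11, 1.0, 0, 0.11, 0, 1.46, -0.51, 0.05, 1.0, 0, 0.11, 0, 1.44, -0.51, 0.21, 1.0, 0, 0.11, 0, 1.41, -0.51, 0.37, 1.0, 0, 0.11, 0, 1.37, -0.5, 0.52, 1.0, 0, 0.12, 0, 1.3, -0.51, 0.67, 1.0]
}}

```text
clock: 5.95
ee_pos: [0.5359, -0.2203, 0.172]
tool_rot: [0.784, 0.599, 0.131, -0.102]
force: [0.4, -0.2, -4.9]
opening: 0.241
grip_force: 30.0
```

Call:
{"op": "carry_out", "data": {
  "motion": [0, 0.11, 0, 1.21, -0.5, 0.82, 1.0, 0, 0.12, 0, 1.11, -0.51, 0.95, 1.0, 0, 0.11, 0, 0.99, -0.5, 1.07, 1.0, 0, 0.12, 0, 0.87, -0.51, 1.17, 1.0]
}}

```text
clock: 6.45
ee_pos: [0.5312, -0.1609, 0.1566]
tool_rot: [0.733, 0.56, 0.306, -0.235]
force: [-0.2, 0.4, -3.8]
opening: 0.242
grip_force: 30.0
```

```bash
python3 - <<'E'
from h import *
from workcell import eyes
R1=frame(SY,-np.pi/4); z1=R1.as_matrix()[:,2]
L=np.array([.53,-.165,.030]); print(L+.006*z1+[0,0,.13])
rows([(L+.006*z1,R1,1.0,6)])
a=eyes.grab_frame('scene')['frame'][120:260,250:400,::-1];b=eyes.grab_frame('top')['frame'][110:250,240:380,::-1]
f=lambda i:cv2.resize(i,None,fx=2.7,fy=2.7,interpolation=cv2.INTER_CUBIC)
a,b=f(a),f(b);cv2.imwrite('pics/d.png',np.hstack([a,b]))
E
```

```text
[ 0.53111528 -0.16090657  0.15575736]
[0.0, 0.0, 0.0, -1.55, 0.0, 1.53, 1.0, 0.0, 0.0, 0.0, -1.55, 0.0, 1.53, 1.0, 0.0, 0.0, 0.0, -1.55, 0.0, 1.53, 1.0, 0.0, 0.0, 0.0, -1.55, 0.01, 1.53, 1.0, 0.0, 0.0, 0.0, -1.56, 0.0, 1.54, 1.0, 0.0, -0.01, 0.0, -1.55, 0.01, 1.53, 1.0]
q [-0.69  0.53  1.52  0.71  1.51 -0.62] p [ 0.5312 -0.1609  0.1566] F [-0.2  0.4 -3.8] t 6.45
```

View pics/d.png

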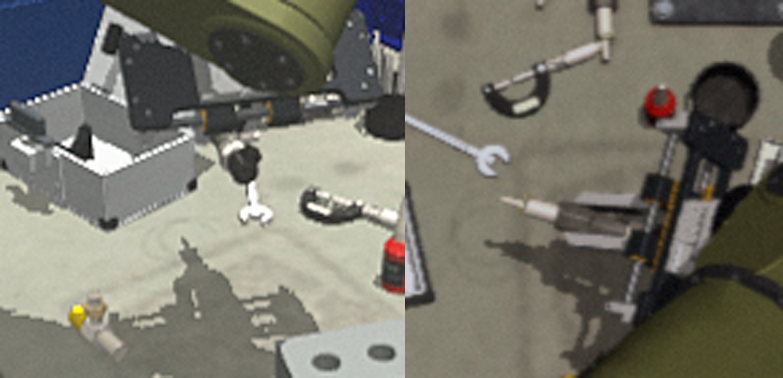

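The injector is held roughly level, nozzle at crop right (510,200). The red bottle at top (334,148) is near the gripper's far end, so I'll check that clearance before lowering.

```bash
python3 - <<'E'
from h import *
print(plane('top',334,146,.09),plane('top',299,253,.03),plane('top',324,249,.03))
R1=frame(SY,-np.pi/4); z1=R1.as_matrix()[:,2]; X=R1.as_matrix()[:,1]
L=np.array([.515,-.165,.0145])
for s in(-.09,.09): print('body',L-.091*z1+s*X, L-.2*z1+s*X)
rows([(L+.006*z1+[0,0,.005],R1,1.0,6),(L+.006*z1,R1,1.0,2)])
E
```

```text
[ 0.65849558 -0.23600819  0.09      ] [ 0.39606297 -0.15027253  0.03      ] [ 0.40648364 -0.21314903  0.03      ]
body [ 0.4112502  -0.20342497  0.07884672] [ 0.39098926 -0.2777889   0.15592136]
body [ 0.58491962 -0.25074233  0.07884672] [ 0.56465868 -0.32510626  0.15592136]
[0.0, 0.0, 0.0, -1.7, -0.21, 1.59, 1.0, 0.0, 0.0, 0.0, -1.7, -0.21, 1.59, 1.0, 0.0, 0.0, 0.0, -1.7, -0.21, 1.59, 1.0, 0.0, 0.0, 0.0, -1.69, -0.21, 1.59, 1.0, 0.0, 0.0, 0.0, -1.7, -0.21, 1.59, 1.0, 0.0, -0.01, -0.01, -1.69, -0.22, 1.59, 1.0, 0.0, 0.0, 0.0, -0.18, 0.0, 0.18, 1.0, 0.0, 0.0, 0.0, -0.18, 0.0, 0.17, 1.0]
q [-0.69  0.53  1.52  0.71  1.51 -0.62] p [ 0.5302 -0.1609  0.1546] F [ 0.4 -0.9 -4.6] t 6.55
```

```bash
python3 - <<'E'
from h import *
R1=frame(SY,-np.pi/4); z1=R1.as_matrix()[:,2]
L=np.array([.54,-.165,.0145])
rows([(L+.006*z1+[0,0,.005],R1,1.0,6),(L+.006*z1,R1,1.0,2)])
E
```

```text
[0.0, 0.0, 0.0, -1.62, 0.19, 1.67, 1.0, 0.0, 0.0, 0.0, -1.62, 0.19, 1.67, 1.0, 0.0, 0.0, 0.0, -1.62, 0.19, 1.66, 1.0, 0.0, 0.0, 0.0, -1.62, 0.19, 1.67, 1.0, 0.0, 0.0, 0.0, -1.61, 0.19, 1.66, 1.0, 0.0, -0.01, -0.01, -1.62, 0.19, 1.67, 1.0, 0.0, 0.0, 0.0, -0.18, 0.0, 0.18, 1.0, 0.0, 0.0, 0.0, -0.17, 0.0, 0.17, 1.0]
q [-0.69  0.53  1.52  0.71  1.51 -0.62] p [ 0.5302 -0.1609  0.1546] F [ 0.4 -0.9 -4.6] t 6.55
```

Call:
{"op": "carry_out", "data": {
  "motion": [0, 0, 0, -1.62, 0.19, 1.67, 1.0, 0, 0, 0, -1.62, 0.19, 1.67, 1.0, 0, 0, 0, -1.62, 0.19, 1.66, 1.0, 0, 0, 0, -1.62, 0.19, 1.67, 1.0, 0, 0, 0, -1.61, 0.19, 1.66, 1.0, 0, -0.01, 0, -1.62, 0.19, 1.67, 1.0, 0, 0, 0, -0.18, 0, 0.18, 1.0, 0, 0, 0, -0.17, 0, 0.17, 1.0]
}}

```text
clock: 7.55
ee_pos: [0.5424, -0.1614, 0.0117]
tool_rot: [0.736, 0.561, 0.301, -0.232]
force: [0.5, -0.1, -4.2]
opening: 0.246
grip_force: 30.0
```

Call:
{"op": "carry_out", "data": {
  "motion": [0, 0, 0, 0, 0, 0, 1.0, 0, 0, 0, 0, 0, 0, 1.0]
}}

```text
clock: 7.8
ee_pos: [0.5424, -0.1615, 0.012]
tool_rot: [0.736, 0.561, 0.301, -0.232]
force: [0.5, 0.7, -3.6]
opening: 0.247
grip_force: 30.0
```

Call:
{"op": "carry_out", "data": {
  "motion": [0, 0, 0, -0.07, 0, 0.07, 1.0, 0, 0, 0, -0.07, 0, 0.07, 1.0, 0, 0, 0, 0, 0, 0, 1.0]
}}

```text
clock: 8.18
ee_pos: [0.5421, -0.1613, 0.0094]
tool_rot: [0.736, 0.561, 0.301, -0.232]
force: [0.8, 0.5, -3.9]
opening: 0.243
grip_force: 30.0
```

Call:
{"op": "carry_out", "data": {
  "motion": [0, 0, 0, -0.07, 0, 0.07, 1.0, 0, 0, 0, 0, 0, 0, 3.4, 0, 0, 0, 0, 0, 0, 4.5, 0, 0, 0, 0, 0, 0, 6.0, 0, 0, 0, 0, 0, 0, 6.0, 0, 0, 0, 0, 0, 0, 6.0]
}}

```text
clock: 8.93
ee_pos: [0.5422, -0.1613, 0.0085]
tool_rot: [0.736, 0.561, 0.301, -0.232]
force: [0.2, -0.1, -0.7]
opening: 0.639
grip_force: 0.0
```

```bash
python3 - <<'E'
from h import *
from workcell import env
s=env.get_state(); p=s['ee_pos']; R=Rn.from_quat(s['tool_rot']);z=R.as_matrix()[:,2]
R2=frame(SY,0)
rows([(p-.12*z+[0,0,.03],R,7,5),([.54,-.30,.25],R2,7,8),([.45,-.35,.28],R2,7,3)])
E
```

```text
[0.0, 0.0, 0.0, 0.42, 0.0, -2.83, 7.0, 0.0, 0.0, 0.0, 0.42, 0.0, -2.83, 7.0, 0.0, 0.0, 0.0, 0.42, 0.0, -2.82, 7.0, 0.0, 0.0, 0.0, 0.42, -0.01, -2.83, 7.0, 0.0, 0.0, 0.0, 0.43, 0.0, -2.82, 7.0, 0.0, -0.1, 0.0, 0.66, 0.42, -1.56, 7.0, 0.0, -0.1, 0.0, 0.51, 0.42, -1.62, 7.0, 0.0, -0.1, 0.0, 0.34, 0.42, -1.66, 7.0]
[0.0, -0.1, 0.0, 0.17, 0.42, -1.69, 7.0, 0.0, -0.09, 0.0, 0.0, 0.42, -1.7, 7.0, 0.0, -0.1, 0.0, -0.15, 0.42, -1.69, 7.0, 0.0, -0.09, 0.0, -0.32, 0.42, -1.67, 7.0, 0.0, -0.1, 0.0, -0.46, 0.42, -1.64, 7.0, 0.0, 0.0, 0.0, -2.4, -2.46, -0.99, 7.0, 0.0, 0.0, 0.0, -2.4, -2.46, -0.99, 7.0, 0.0, 0.0, 0.0, -2.4, -2.46, -0.98, 7.0]
q [-0.67  0.76  1.53  0.73  1.31 -0.77] p [ 0.5422 -0.1613  0.0085] F [ 0.2 -0.1 -0.7] t 8.925
```

Call:
{"op": "carry_out", "data": {
  "motion": [0, 0, 0, 0.42, 0, -2.83, 7, 0, 0, 0, 0.42, 0, -2.83, 7, 0, 0, 0, 0.42, 0, -2.82, 7, 0, 0, 0, 0.42, 0, -2.83, 7, 0, 0, 0, 0.43, 0, -2.82, 7, 0, -0.1, 0, 0.66, 0.42, -1.56, 7, 0, -0.1, 0, 0.51, 0.42, -1.62, 7, 0, -0.1, 0, 0.34, 0.42, -1.66, 7]
}}

```text
clock: 9.93
ee_pos: [0.5278, -0.2646, 0.1718]
tool_rot: [0.773, 0.589, 0.186, -0.145]
force: [0.8, 1.2, -0.6]
opening: 0.744
grip_force: 0.0
```

Call:
{"op": "carry_out", "data": {
  "motion": [0, -0.1, 0, 0.17, 0.42, -1.69, 7, 0, -0.09, 0, 0, 0.42, -1.7, 7, 0, -0.1, 0, -0.15, 0.42, -1.69, 7, 0, -0.09, 0, -0.32, 0.42, -1.67, 7, 0, -0.1, 0, -0.46, 0.42, -1.64, 7, 0, 0, 0, -2.4, -2.46, -0.99, 7, 0, 0, 0, -2.4, -2.46, -0.99, 7, 0, 0, 0, -2.4, -2.46, -0.98, 7]
}}

```text
clock: 10.92
ee_pos: [0.4491, -0.3502, 0.2802]
tool_rot: [0.795, 0.607, -0.002, -0.002]
force: [0.1, 0.3, 0.3]
opening: 0.745
grip_force: 0.0
```

```bash
python3 - <<'E'
from h import *
from workcell import eyes
rows([])
def grid(im,u,v,k):
    im=cv2.resize(im,None,fx=k,fy=k,interpolation=cv2.INTER_CUBIC)
    for x in range(0,im.shape[1],10*k): cv2.putText(im,str(u+x//k),(x,8),0,.3,(0,255,255),1)
    for y in range(0,im.shape[0],10*k): cv2.putText(im,str(v+y//k),(0,y+4),0,.3,(0,255,255),1)
    return im
a=eyes.grab_frame('scene')['frame'][:,:,::-1];b=eyes.grab_frame('top')['frame'][:,:,::-1]
cv2.imwrite('pics/top1.png',b);cv2.imwrite('pics/scene1.png',a)
cv2.imwrite('pics/e.png',np.hstack([grid(a[165:265,310:400],310,165,4),grid(b[140:240,260:360],260,140,4)]))
E
```

```text
q [-0.73  0.3   1.35 -0.    1.5  -0.46] p [ 0.4491 -0.3502  0.2802] F [0.1 0.3 0.3] t 10.925
```

View pics/e.png

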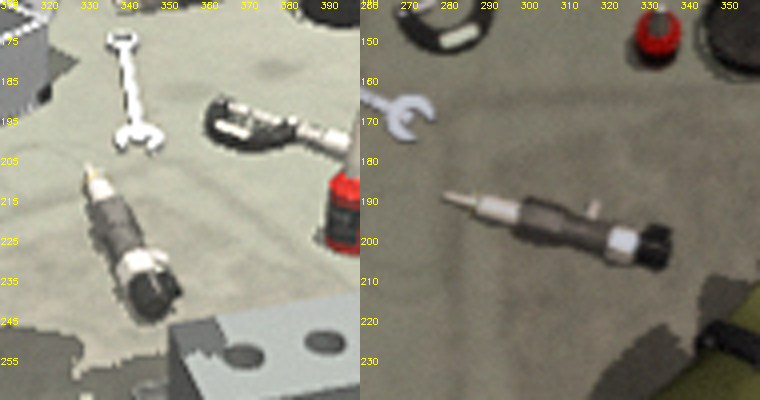

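The injector lies free: nozzle tip at top (279,188.5), hexagon middle near (304,194.5), white collar centre (323,200), head end (334.5,202).

```bash
python3 - <<'E'
from h import *
np.set_printoptions(precision=4,suppress=True)
t=plane('top',279,188.8,.012);c=plane('top',323,200,.012);h=plane('top',334.5,202,.012);s=plane('top',292.5,192.5,.012)
print(t,s,c,h,np.linalg.norm(t-h),np.linalg.norm(t-c),np.linalg.norm(s-c))
st=plane('scene',331,207,.012);print('scene tip',st, 'scene collar',plane('scene',345,229.5,.02))
for a,b in((t,h),(t,c),(s,c)): print(np.arctan2(*(a-b)[[1,0]])-np.pi/2)
u=(t-c)/np.linalg.norm(t-c)
for w in (t-u*.0985,c+u*.0235,(t+h)/2-u*.0215): print('waist',w)
E
```

```text
[ 0.5641 -0.0953  0.012 ] [ 0.5545 -0.1307  0.012 ] [ 0.5352 -0.2104  0.012 ] [ 0.5301 -0.2404  0.012 ] 0.14901277171603822 0.11869042289055853 0.08201673738227687
scene tip [ 0.5643 -0.0987  0.012 ] scene collar [ 0.5384 -0.211   0.02  ]
-0.22985570592587123
-0.24580276201671403
-0.237544618874018
waist [ 0.5401 -0.1908  0.012 ]
waist [ 0.5409 -0.1876  0.012 ]
waist [ 0.5419 -0.1887  0.012 ]
```

```bash
python3 - <<'E'
from h import *
R=frame(-.25,0); w=np.array([.5408,-.189,.007])
rows([(w+[0,0,.13],R,5,6),(w+[0,0,.02],R,5,4),(w,R,5,2),(w,R,.5,4)])
E
```

```text
[0.0, 0.0, 0.0, 3.02, 0.77, 2.4, 5.0, 0.0, 0.0, 0.0, 3.02, 0.77, 2.4, 5.0, 0.0, 0.0, 0.0, 3.03, 0.77, 2.4, 5.0, 0.0, 0.0, -0.01, 3.02, 0.77, 2.4, 5.0, 0.0, 0.0, 0.0, 3.02, 0.8, 2.4, 5.0, 0.0, 0.0, -0.01, 3.02, 0.81, 2.39, 5.0, 0.0, 0.0, 0.0, 0.0, 0.01, 2.75, 5.0, 0.0, 0.0, 0.0, 0.01, 0.01, 2.75, 5.0]
[0.0, 0.0, 0.0, 0.0, 0.0, 2.75, 5.0, 0.0, 0.0, 0.0, 0.01, 0.01, 2.75, 5.0, 0.0, 0.0, 0.0, 0.0, 0.0, 1.0, 5.0, 0.0, 0.0, 0.0, 0.0, 0.01, 1.0, 5.0, 0.0, 0.0, 0.0, 0.0, 0.0, 0.0, 0.5, 0.0, 0.0, 0.0, 0.0, 0.0, 0.0, 0.5, 0.0, 0.0, 0.0, 0.0, 0.0, 0.0, 0.5, 0.0, 0.0, 0.0, 0.0, 0.0, 0.0, 0.5]
q [-0.73  0.3   1.34 -0.    1.5  -0.46] p [ 0.4483 -0.3514  0.2814] F [ 0.8  0.  -0.1] t 11.025
```

Call:
{"op": "carry_out", "data": {
  "motion": [0, 0, 0, 3.02, 0.77, 2.4, 5, 0, 0, 0, 3.02, 0.77, 2.4, 5, 0, 0, 0, 3.03, 0.77, 2.4, 5, 0, 0, -0.01, 3.02, 0.77, 2.4, 5, 0, 0, 0, 3.02, 0.8, 2.4, 5, 0, 0, -0.01, 3.02, 0.81, 2.39, 5, 0, 0, 0, 0, 0.01, 2.75, 5, 0, 0, 0, 0, 0.01, 2.75, 5]
}}

```text
clock: 12.02
ee_pos: [0.5423, -0.1861, 0.0795]
tool_rot: [0.789, 0.615, -0.002, -0.002]
force: [-0.6, -0.4, -0.2]
opening: 0.53
grip_force: 0.0
```

Call:
{"op": "carry_out", "data": {
  "motion": [0, 0, 0, 0, 0, 2.75, 5, 0, 0, 0, 0, 0, 2.75, 5, 0, 0, 0, 0, 0, 1.0, 5, 0, 0, 0, 0, 0, 0.8, 5, 0, 0, 0, 0, 0, 0, 5]
}}

```text
clock: 12.65
ee_pos: [0.5418, -0.1871, 0.0079]
tool_rot: [0.789, 0.615, -0.002, -0.002]
force: [-0.8, 0.1, 0.0]
opening: 0.532
grip_force: 0.0
```

```bash
python3 - <<'E'
from h import *
R=frame(-.25,0); w=np.array([.5408,-.189,.007])
rows([(w,R,5,1)])
E
```

```text
[0.0, 0.0, 0.0, -0.21, -0.05, 0.09, 5.0]
q [-0.4   0.59  1.61 -0.    0.95 -0.15] p [ 0.5418 -0.1871  0.0079] F [-0.8  0.1  0. ] t 12.65
```

Call:
{"op": "carry_out", "data": {
  "motion": [0, 0, 0, -0.2, -0.05, 0.05, 5, 0, 0, 0, 0, 0, 0, 0.5, 0, 0, 0, 0, 0, 0, 0.5, 0, 0, 0, 0, 0, 0, 0.5, 0, 0, 0, 0, 0, 0, 0.5, 0, 0, 0, 0, 0, 0, 0.5, 0, 0, 0, 0, 0, 0, 0.5]
}}

```text
clock: 13.52
ee_pos: [0.5408, -0.189, 0.0074]
tool_rot: [0.789, 0.615, -0.001, -0.001]
force: [0.6, -0.1, 2.0]
opening: 0.208
grip_force: 30.0
```

```bash
cat >> h.py <<'E'
def cw(x,y,z):
    c,s=np.cos(CY),np.sin(CY); return np.array([CC[0]+c*x-s*y,CC[1]+s*x+c*y,z])
def lean(yaw,a): # tool down, back of the tool leaning to -X by a
    return frame(yaw,0)*Rn.from_euler('x',a)
E
python3 - <<'E'
from h import *
from workcell import env
s=env.get_state();p=s['ee_pos'];R=Rn.from_quat(s['tool_rot']);print(s['opening']*94,s['grip_force'],p)
for a in(.105,-.105): print(lean(CY,a).as_matrix()[:,2])
E
```

```text
19.590317732745444 29.9614816904068 [ 0.54082287 -0.18897307  0.00736352]
[-0.10149691 -0.02613275 -0.99449256]
[ 0.10149691  0.02613275 -0.99449256]
```

```bash
python3 - <<'E'
from h import *
from workcell import env
s=env.get_state();p=s['ee_pos'];R=Rn.from_quat(s['tool_rot'])
R2=lean(CY,-.105); z=R2.as_matrix()[:,2]
T=cw(0,-.0215,.14)
rows([(p+[0,0,.14],R,.5,5),(T,R2,.5,11)])
E
```

```text
[0.0, 0.0, 0.0, 0.0, -0.01, -2.8, 0.5, 0.0, 0.0, 0.0, 0.0, -0.01, -2.8, 0.5, 0.0, 0.0, 0.0, 0.0, -0.01, -2.8, 0.5, 0.0, 0.0, 0.0, 0.0, -0.01, -2.8, 0.5, 0.0, 0.0, 0.0, -0.01, -0.02, -2.8, 0.5, -0.01, 0.0, -0.05, 2.16, -0.76, 0.07, 0.5, -0.01, 0.0, -0.04, 2.2, -0.65, 0.06, 0.5, -0.01, 0.0, -0.05, 2.22, -0.56, 0.06, 0.5]
[-0.01, 0.0, -0.04, 2.25, -0.45, 0.05, 0.5, -0.01, 0.0, -0.05, 2.26, -0.36, 0.05, 0.5, -0.01, 0.0, -0.04, 2.28, -0.25, 0.04, 0.5, -0.01, 0.01, -0.05, 2.29, -0.16, 0.04, 0.5, -0.01, 0.0, -0.04, 2.29, -0.05, 0.06, 0.5, -0.01, 0.01, -0.05, 2.29, 0.05, 0.06, 0.5, -0.01, 0.0, -0.04, 2.29, 0.16, 0.09, 0.5, -0.01, 0.01, -0.05, 2.29, 0.25, 0.09, 0.5]
q [-0.4   0.59  1.61 -0.    0.95 -0.15] p [ 0.5408 -0.189   0.0074] F [ 0.6 -0.1  2. ] t 13.525
```

Call:
{"op": "carry_out", "data": {
  "motion": [0, 0, 0, 0, -0.01, -2.8, 0.5, 0, 0, 0, 0, -0.01, -2.8, 0.5, 0, 0, 0, 0, -0.01, -2.8, 0.5, 0, 0, 0, 0, -0.01, -2.8, 0.5, 0, 0, 0, -0.01, -0.02, -2.8, 0.5, -0.01, 0, -0.05, 2.16, -0.76, 0.07, 0.5, -0.01, 0, -0.04, 2.2, -0.65, 0.06, 0.5, -0.01, 0, -0.05, 2.22, -0.56, 0.06, 0.5]
}}

```text
clock: 14.52
ee_pos: [0.5334, -0.1183, 0.1435]
tool_rot: [0.743, 0.67, 0.007, 0.009]
force: [-0.0, -0.4, -3.0]
opening: 0.212
grip_force: 30.0
```

Call:
{"op": "carry_out", "data": {
  "motion": [-0.01, 0, -0.04, 2.25, -0.45, 0.05, 0.5, -0.01, 0, -0.05, 2.26, -0.36, 0.05, 0.5, -0.01, 0, -0.04, 2.28, -0.25, 0.04, 0.5, -0.01, 0.01, -0.05, 2.29, -0.16, 0.04, 0.5, -0.01, 0, -0.04, 2.29, -0.05, 0.06, 0.5, -0.01, 0.01, -0.05, 2.29, 0.05, 0.06, 0.5, -0.01, 0, -0.04, 2.29, 0.16, 0.09, 0.5, -0.01, 0.01, -0.05, 2.29, 0.25, 0.09, 0.5]
}}

```text
clock: 15.52
ee_pos: [0.5168, 0.064, 0.1391]
tool_rot: [0.609, 0.791, 0.043, 0.03]
force: [-0.1, -1.4, -3.9]
opening: 0.207
grip_force: 30.0
```

```bash
python3 - <<'E'
from h import *
from workcell import eyes,env
R2=lean(CY,-.105)
T=cw(0,-.0215,.14);print(T)
rows([(T,R2,.5,1)])
def grid(im,u,v,k):
    im=cv2.resize(im,None,fx=k,fy=k,interpolation=cv2.INTER_CUBIC)
    for x in range(0,im.shape[1],10*k): cv2.putText(im,str(u+x//k),(x,8),0,.3,(0,0,255),1)
    for y in range(0,im.shape[0],10*k): cv2.putText(im,str(v+y//k),(0,y+4),0,.3,(0,0,255),1)
    return im
a=eyes.grab_frame('scene')['frame'][:,:,::-1];b=eyes.grab_frame('top')['frame'][:,:,::-1]
cv2.imwrite('pics/top2.png',b);cv2.imwrite('pics/scene2.png',a)
cv2.imwrite('pics/f.png',np.hstack([grid(a[110:220,230:330],230,110,4),grid(b[140:250,150:250],150,140,4)]))
E
```

```text
[0.51786084 0.06217906 0.14      ]
[0.0, -0.01, 0.01, -0.2, 0.06, -0.09, 0.5]
q [ 0.04  0.24  1.76  0.03  1.04 -0.23] p [0.5168 0.064  0.1391] F [-0.1 -1.4 -3.9] t 15.525
```

View pics/f.png

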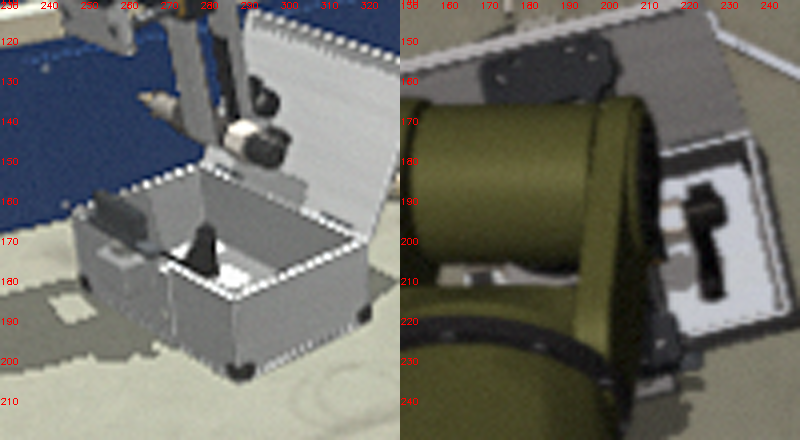

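The injector hangs level above the case. Its nozzle tip is at scene (264.5,134.5), its head end at scene (296,147) and top (231,191.5). The case's scene rim corners are near (289,184), (321,170) and (281,150).

```bash
python3 - <<'E'
from h import *
np.set_printoptions(precision=4,suppress=True)
p=np.array([.5168,.064,.1391]);ax=p+[0,0,.004];u=np.array([-np.sin(CY),np.cos(CY),0])
print('exp head',ax-.0555*u,proj('top',ax-.0555*u),proj('scene',ax-.0555*u),'exp tip',ax+.0985*u,proj('scene',ax+.0985*u))
print('head top',plane('top',231,191.5,ax[2]),'scene',plane('scene',298,147,ax[2]),'tip',plane('scene',264.5,134.5,ax[2]))
for q in[(.06,.096),(-.06,.096),(-.06,-.096),(.06,-.096)]:print(q,proj('scene',cw(*q,.066)),proj('top',cw(*q,.066)))
print(plane('scene',289,184.5,.066),cw(-.06,-.096,.066),plane('scene',321.5,170.5,.066),cw(.06,-.096,.066))
E
```

```text
exp head [0.5306 0.0103 0.1431] [229.7228 191.3736] [298.1538 148.4066] exp tip [0.4922 0.1594 0.1431] [263.8347 133.4858]
head top [0.5304 0.0072 0.1431] scene [0.5343 0.0189 0.1431] tip [0.4912 0.151  0.1431]
(0.06, 0.096) [279.6958 150.5325] [162.5233 190.4774]
(-0.06, 0.096) [246.4403 162.6939] [171.7258 237.0801]
(-0.06, -0.096) [287.3616 185.2113] [248.3379 218.2359]
(0.06, -0.096) [321.8018 170.0543] [237.9143 172.3652]
[ 0.4836 -0.0236  0.066 ] [ 0.4783 -0.0249  0.066 ] [0.5927 0.0031 0.066 ] [0.5945 0.005  0.066 ]
```

```bash
python3 - <<'E'
from h import *
R2=lean(CY,-.105)
rows([(cw(0,-.0215,.125),R2,.5,2),(cw(0,-.0215,.040),R2,.5,6),(cw(0,-.0215,.030),R2,.5,3)])
E
```

```text
[0.0, 0.0, 0.0, -0.13, -0.05, 0.7, 0.5, 0.0, -0.01, 0.01, -0.13, -0.04, 0.71, 0.5, 0.0, 0.0, 0.0, 0.0, -0.15, 1.41, 0.5, 0.0, 0.0, 0.0, 0.01, -0.15, 1.41, 0.5, 0.0, 0.0, 0.0, 0.0, -0.15, 1.41, 0.5, 0.0, 0.0, 0.0, 0.01, -0.14, 1.41, 0.5, 0.0, 0.0, 0.0, 0.0, -0.15, 1.41, 0.5, 0.0, 0.0, 0.0, 0.01, -0.14, 1.4, 0.5]
[0.0, 0.0, 0.0, 0.0, -0.04, 0.33, 0.5, 0.0, 0.0, 0.0, 0.0, -0.03, 0.33, 0.5, 0.0, 0.0, 0.0, 0.0, -0.04, 0.33, 0.5]
q [ 0.04  0.24  1.76  0.03  1.04 -0.23] p [0.5167 0.0645 0.1391] F [-0.1  0.4 -3. ] t 15.625
```

Call:
{"op": "carry_out", "data": {
  "motion": [0, 0, 0, -0.13, -0.05, 0.7, 0.5, 0, -0.01, 0.01, -0.13, -0.04, 0.71, 0.5, 0, 0, 0, 0, -0.15, 1.41, 0.5, 0, 0, 0, 0.01, -0.15, 1.41, 0.5, 0, 0, 0, 0, -0.15, 1.41, 0.5, 0, 0, 0, 0.01, -0.14, 1.41, 0.5, 0, 0, 0, 0, -0.15, 1.41, 0.5, 0, 0, 0, 0.01, -0.14, 1.4, 0.5]
}}

```text
clock: 16.62
ee_pos: [0.5191, 0.0599, 0.0398]
tool_rot: [0.615, 0.787, 0.04, 0.034]
force: [0.2, 0.1, -3.3]
opening: 0.204
grip_force: 30.0
```

Call:
{"op": "carry_out", "data": {
  "motion": [0, 0, 0, 0, -0.04, 0.33, 0.5, 0, 0, 0, 0, -0.03, 0.33, 0.5, 0, 0, 0, 0, -0.04, 0.33, 0.5, 0, 0, 0, 0, 0, 0, 0.5]
}}

```text
clock: 17.12
ee_pos: [0.519, 0.0598, 0.0309]
tool_rot: [0.615, 0.787, 0.04, 0.034]
force: [0.3, 0.5, -3.3]
opening: 0.208
grip_force: 30.0
```

Call:
{"op": "carry_out", "data": {
  "motion": [0, 0, 0, 0.2, 0, 0, 0.5, 0, 0, 0, 0, -0.01, 0.1, 0.5, 0, 0, 0, 0, -0.01, 0.1, 0.5, 0, 0, 0, 0, 0, 0, 0.5]
}}

```text
clock: 17.62
ee_pos: [0.5189, 0.0618, 0.0291]
tool_rot: [0.615, 0.787, 0.04, 0.034]
force: [1.1, 0.9, -1.2]
opening: 0.208
grip_force: 30.0
```

Call:
{"op": "carry_out", "data": {
  "motion": [0, 0, 0, 0, -0.01, 0.1, 0.5, 0, 0, 0, 0, 0, 0, 0.5]
}}

```text
clock: 17.88
ee_pos: [0.5194, 0.0618, 0.0284]
tool_rot: [0.615, 0.787, 0.041, 0.035]
force: [3.2, 1.7, 4.1]
opening: 0.209
grip_force: 30.0
```

Call:
{"op": "carry_out", "data": {
  "motion": [0, 0, 0, 0, 0, 0, 2.4, 0, 0, 0, 0, 0, 0, 2.8, 0, 0, 0, 0, 0, 0, 4, 0, 0, 0, 0, 0, 0, 4, 0, 0, 0, 0, 0, 0, 4]
}}

```text
clock: 18.5
ee_pos: [0.5185, 0.0617, 0.0277]
tool_rot: [0.615, 0.787, 0.04, 0.034]
force: [-1.9, 0.1, -0.0]
opening: 0.427
grip_force: 0.0
```

```bash
python3 - <<'E'
from h import *
from workcell import env
s=env.get_state();p=s['ee_pos'];R=Rn.from_quat(s['tool_rot'])
rows([(p+[0,0,.14],R,4,6),(cw(-.16,-.06,.22),frame(CY,0),4,10)])
E
```

```text
[0.0, 0.0, 0.0, -0.01, 0.24, -2.32, 4.0, 0.0, 0.0, 0.0, -0.01, 0.24, -2.32, 4.0, 0.0, 0.0, 0.0, -0.01, 0.24, -2.32, 4.0, 0.0, 0.0, 0.0, -0.01, 0.25, -2.32, 4.0, 0.0, 0.0, 0.0, -0.01, 0.24, -2.32, 4.0, 0.0, 0.0, 0.0, -0.01, 0.25, -2.32, 4.0, 0.01, 0.0, 0.0, -0.4, -1.54, -0.69, 4.0, 0.01, 0.0, 0.0, -0.4, -1.54, -0.67, 4.0]
[0.01, 0.0, 0.0, -0.39, -1.55, -0.65, 4.0, 0.01, 0.0, 0.0, -0.4, -1.56, -0.64, 4.0, 0.01, 0.0, 0.0, -0.39, -1.56, -0.62, 4.0, 0.01, 0.0, 0.0, -0.4, -1.57, -0.61, 4.0, 0.01, 0.0, 0.0, -0.39, -1.58, -0.59, 4.0, 0.01, 0.0, 0.0, -0.4, -1.58, -0.58, 4.0, 0.01, 0.0, 0.0, -0.39, -1.59, -0.56, 4.0, 0.01, 0.0, -0.01, -0.4, -1.6, -0.54, 4.0]
q [ 0.04  0.41  1.84  0.02  0.79 -0.22] p [0.5185 0.0617 0.0277] F [-1.9  0.1 -0. ] t 18.5
```

Call:
{"op": "carry_out", "data": {
  "motion": [0, 0, 0, -0.01, 0.24, -2.32, 4, 0, 0, 0, -0.01, 0.24, -2.32, 4, 0, 0, 0, -0.01, 0.24, -2.32, 4, 0, 0, 0, -0.01, 0.25, -2.32, 4, 0, 0, 0, -0.01, 0.24, -2.32, 4, 0, 0, 0, -0.01, 0.25, -2.32, 4, 0.01, 0, 0, -0.4, -1.54, -0.69, 4, 0.01, 0, 0, -0.4, -1.54, -0.67, 4]
}}

```text
clock: 19.5
ee_pos: [0.4878, 0.0458, 0.1776]
tool_rot: [0.615, 0.787, 0.031, 0.027]
force: [-0.4, 0.3, -0.1]
opening: 0.425
grip_force: 0.0
```

Call:
{"op": "carry_out", "data": {
  "motion": [0.01, 0, 0, -0.39, -1.55, -0.65, 0, 0.01, 0, 0, -0.4, -1.56, -0.64, 0, 0.01, 0, 0, -0.39, -1.56, -0.62, 0, 0.01, 0, 0, -0.4, -1.57, -0.61, 0, 0.01, 0, 0, -0.39, -1.58, -0.59, 0, 0.01, 0, 0, -0.4, -1.58, -0.58, 0, 0.01, 0, 0, -0.39, -1.59, -0.56, 0, 0.01, 0, -0.01, -0.4, -1.6, -0.54, 0]
}}

```text
clock: 20.5
ee_pos: [0.3716, -0.0155, 0.2204]
tool_rot: [0.612, 0.791, 0.0, 0.003]
force: [-0.3, -0.0, 1.1]
opening: 0.004
grip_force: 0.0
```

```bash
python3 - <<'E'
from h import *
from workcell import eyes,env
R=frame(CY,0)
rows([(cw(-.12,-.04,.30),R,0,3),(cw(.165,-.04,.30),R,0,8),(cw(.165,-.04,.155),R,0,5)])
def grid(im,u,v,k):
    im=cv2.resize(im,None,fx=k,fy=k,interpolation=cv2.INTER_CUBIC)
    for x in range(0,im.shape[1],10*k): cv2.putText(im,str(u+x//k),(x,8),0,.3,(0,0,255),1)
    for y in range(0,im.shape[0],10*k): cv2.putText(im,str(v+y//k),(0,y+4),0,.3,(0,0,255),1)
    return im
a=eyes.grab_frame('scene')['frame'][:,:,::-1];b=eyes.grab_frame('top')['frame'][:,:,::-1]
cv2.imwrite('pics/top3.png',b);cv2.imwrite('pics/scene3.png',a)
cv2.imwrite('pics/g.png',np.hstack([grid(a[110:220,240:340],240,110,4),grid(b[140:250,150:250],150,140,4)]))
E
```

```text
[0.0, 0.0, 0.0, 0.66, 1.38, -2.65, 0.0, 0.0, 0.0, 0.0, 0.66, 1.38, -2.65, 0.0, 0.0, 0.0, 0.0, 0.66, 1.38, -2.66, 0.0, 0.0, 0.0, 0.0, -0.01, 3.56, 0.02, 0.0, 0.0, 0.0, 0.0, -0.01, 3.56, 0.01, 0.0, 0.0, 0.0, 0.0, -0.01, 3.56, 0.02, 0.0, 0.0, 0.0, 0.0, -0.01, 3.56, 0.01, 0.0, 0.0, 0.0, 0.0, 0.0, 3.56, 0.02, 0.0]
[0.0, 0.0, 0.0, -0.01, 3.57, 0.01, 0.0, 0.0, 0.0, 0.0, 0.0, 3.56, 0.02, 0.0, 0.0, 0.0, 0.0, -0.01, 3.57, 0.01, 0.0, 0.0, 0.0, 0.0, 0.01, -0.01, 2.9, 0.0, 0.0, 0.0, 0.0, 0.02, -0.01, 2.9, 0.0, 0.0, 0.0, 0.0, 0.01, -0.01, 2.9, 0.0, 0.0, 0.0, 0.0, 0.02, -0.02, 2.9, 0.0, 0.0, 0.0, 0.0, 0.01, -0.01, 2.9, 0.0]
q [-0.14 -0.13  1.95 -0.    1.31 -0.39] p [ 0.3716 -0.0155  0.2204] F [-0.3 -0.   1.1] t 20.5
```

View pics/g.png

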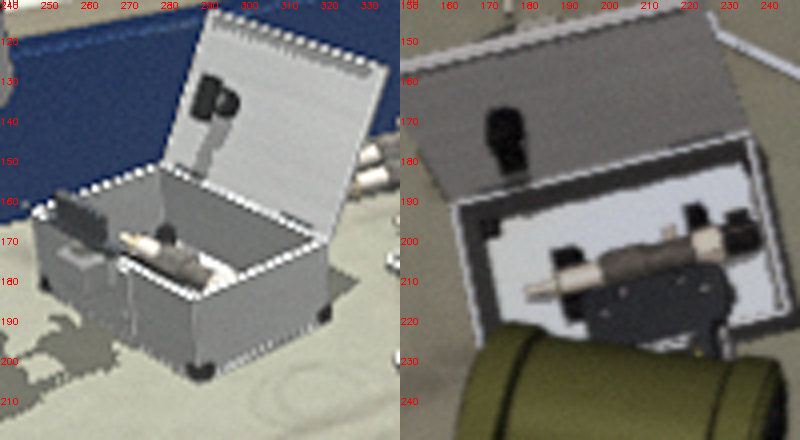

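The injector lies in both saddles, nozzle in the narrow one: tip at top (181,213), head end (239,198). Next I check its mid-length and then go behind the lid.

```bash
python3 - <<'E'
from h import *
c,s=np.cos(CY),np.sin(CY)
for p in[(181,213),(239,198.5),(193.5,211)]:
    d=plane('top',*p,.032)[:2]-CC; print(p,[c*d[0]+s*d[1],-s*d[0]+c*d[1]])
E
```

```text
(181, 213) [np.float64(0.00034431042644067836), np.float64(0.07000488283509333)]
(239, 198.5) [np.float64(0.0013145926176990098), np.float64(-0.08082987147775231)]
(193.5, 211) [np.float64(-0.0022907941222659756), np.float64(0.03824954960175244)]
```

Call:
{"op": "carry_out", "data": {
  "motion": [0, 0, 0, 0.66, 1.38, -2.65, 0, 0, 0, 0, 0.66, 1.38, -2.65, 0, 0, 0, 0, 0.66, 1.38, -2.66, 0, 0, 0, 0, -0.01, 3.56, 0.02, 0, 0, 0, 0, -0.01, 3.56, 0.01, 0, 0, 0, 0, -0.01, 3.56, 0.02, 0, 0, 0, 0, -0.01, 3.56, 0.01, 0, 0, 0, 0, 0, 3.56, 0.02, 0]
}}

```text
clock: 21.6
ee_pos: [0.5809, 0.0595, 0.2992]
tool_rot: [0.612, 0.791, 0.0, 0.003]
force: [0.1, 0.5, 0.7]
opening: 0.004
grip_force: 0.0
```

Call:
{"op": "carry_out", "data": {
  "motion": [0, 0, 0, -0.01, 3.57, 0.01, 0, 0, 0, 0, 0, 3.56, 0.02, 0, 0, 0, 0, -0.01, 3.57, 0.01, 0, 0, 0, 0, 0.01, -0.01, 2.9, 0, 0, 0, 0, 0.02, -0.01, 2.9, 0, 0, 0, 0, 0.01, -0.01, 2.9, 0, 0, 0, 0, 0.02, -0.02, 2.9, 0, 0, 0, 0, 0.01, -0.01, 2.9, 0]
}}

```text
clock: 22.6
ee_pos: [0.6833, 0.0858, 0.1533]
tool_rot: [0.612, 0.791, 0.0, 0.003]
force: [1.2, -0.1, -0.3]
opening: 0.003
grip_force: 0.0
```

```bash
python3 - <<'E'
from h import *
R=frame(CY,0)
rows([(cw(.05,-.04,.157),R,0,12),(cw(.09,-.04,.20),R,0,3)])
E
```

```text
[0.0, 0.0, 0.0, 0.0, -0.97, -0.03, 0.0, 0.0, 0.0, 0.0, 0.0, -0.97, -0.03, 0.0, 0.0, 0.0, 0.0, 0.0, -0.97, -0.04, 0.0, 0.0, 0.0, 0.0, 0.0, -0.97, -0.03, 0.0, 0.0, 0.0, 0.0, 0.0, -0.97, -0.04, 0.0, 0.0, 0.0, 0.0, 0.0, -0.97, -0.03, 0.0, 0.0, 0.0, 0.0, 0.0, -0.97, -0.04, 0.0, 0.0, 0.0, 0.0, 0.0, -0.96, -0.03, 0.0]
[0.0, 0.0, 0.0, 0.0, -0.97, -0.04, 0.0, 0.0, 0.0, 0.0, 0.0, -0.96, -0.03, 0.0, 0.0, 0.0, 0.0, 0.0, -0.97, -0.04, 0.0, 0.0, 0.0, 0.0, 0.0, -0.96, -0.03, 0.0, 0.0, 0.0, 0.0, -0.01, 1.34, -1.43, 0.0, 0.0, 0.0, 0.0, -0.01, 1.34, -1.43, 0.0, 0.0, 0.0, 0.0, 0.0, 1.34, -1.43, 0.0]
q [ 0.07  0.65  1.13 -0.    1.35 -0.18] p [0.6833 0.0858 0.1533] F [ 1.2 -0.1 -0.3] t 22.6
```

```bash
python3 - <<'E'
from h import *
g3=cv2.cvtColor(cv2.imread('pics/top3.png'),6);g0=cv2.cvtColor(cv2.imread('pics/top0.png'),6)
ys=np.arange(-.1,.1,.002)
def prof(g,x,z):
    P=np.array([proj('top',cw(x,y,z)) for y in ys],np.float32)
    return cv2.remap(g,P[None,:,0].copy(),P[None,:,1].copy(),1)[0]
a=prof(g3,0,.034);a2=prof(g3,.004,.034);b=prof(g0,.012,.034);b2=prof(g0,-.012,.034);c=prof(g3,.02,.034)
for i,y in enumerate(ys): print(f"{y*1000:.0f}:{a[i]},{a2[i]}|{b[i]},{b2[i]}|{c[i]}",end='  ' if i%5<4 else '\n')
d=[prof(g3,0,.066)]
E
```

```text
-100:115,114|102,106|111  -98:101,101|85,96|97  -96:80,77|64,77|70  -94:63,66|56,61|63  -92:98,93|92,94|85
-90:138,140|128,129|128  -88:151,148|143,143|151  -86:109,124|113,111|123  -84:82,91|128,129|123  -82:48,54|156,157|145
-80:25,33|179,179|161  -78:19,25|184,184|124  -76:26,26|184,182|92  -74:25,26|184,182|80  -72:24,28|184,183|90
-70:24,30|185,183|91  -68:20,29|185,183|93  -66:21,25|184,183|97  -64:23,26|184,183|117  -62:29,35|184,184|157
-60:47,61|185,182|181  -58:97,112|183,181|189  -56:138,159|166,166|178  -54:156,179|126,122|145  -52:153,185|47,46|69
-50:165,183|19,15|25  -48:169,185|7,9|12  -46:168,184|7,11|14  -44:163,179|10,14|14  -42:142,165|23,31|25
-40:98,129|63,88|60  -38:74,91|118,143|124  -36:72,78|165,179|172  -34:72,76|181,183|181  -32:75,76|183,183|167
-30:76,78|184,183|147  -28:74,79|184,183|157  -26:71,81|184,183|160  -24:69,82|185,182|161  -22:69,85|183,182|167
-20:70,85|183,184|186  -18:71,84|184,185|191  -16:72,85|184,182|194  -14:73,82|184,184|194  -12:71,80|185,183|193
-10:66,80|184,182|195  -8:65,80|184,184|193  -6:74,84|182,184|193  -4:77,84|183,183|193
[... 431 characters left out ...]
,15|31  38:177,181|13,14|31
40:177,182|13,17|28  42:176,183|12,16|28  44:174,179|11,15|24  46:158,162|33,29|39  48:135,136|82,70|73
50:136,148|138,121|130  52:156,162|178,163|173  54:158,164|182,180|188  56:152,166|182,184|191  58:152,165|182,184|193
60:153,166|183,184|190  62:149,165|183,184|191  64:148,165|181,183|191  66:146,161|183,184|190  68:151,161|183,185|193
70:165,170|182,185|192  72:184,181|182,184|191  74:189,191|182,183|190  76:191,190|180,182|190  78:192,191|179,183|190
80:192,192|182,184|190  82:190,192|181,184|190  84:179,186|171,172|186  86:152,163|145,144|161  88:106,110|97,102|100
90:59,59|58,55|60  92:52,47|47,46|50  94:49,48|45,44|52  96:49,50|46,44|49  98:52,55|52,50|54
```

The injector sits about 5 mm headward of centre, too near the 6 mm limit. I'll regrasp it and shift it before closing the lid.

```bash
python3 - <<'E'
from h import *
R=frame(CY,0);R2=lean(CY,-.105)
rows([(cw(.165,-.04,.29),R,0,4),(cw(0,-.027,.24),R2,4,5),(cw(0,-.027,.14),R2,4,3),(cw(0,-.027,.04),R2,4,4)])
E
```

```text
[0.0, 0.0, 0.0, -0.02, -0.01, -3.42, 0.0, 0.0, 0.0, 0.0, -0.02, -0.02, -3.42, 0.0, 0.0, 0.0, 0.0, -0.02, -0.01, -3.41, 0.0, 0.0, 0.0, 0.0, -0.02, -0.02, -3.42, 0.0, -0.02, 0.0, 0.0, 0.27, -3.3, 0.99, 4.0, -0.02, 0.0, 0.0, 0.27, -3.32, 0.92, 4.0, -0.02, 0.0, 0.0, 0.27, -3.34, 0.85, 4.0, -0.02, 0.0, 0.0, 0.27, -3.36, 0.78, 4.0]
[-0.02, 0.0, 0.0, 0.27, -3.37, 0.72, 4.0, 0.0, 0.0, 0.0, 0.02, -0.35, 3.32, 4.0, 0.0, 0.0, 0.0, 0.01, -0.35, 3.31, 4.0, 0.0, 0.0, 0.0, 0.02, -0.34, 3.32, 4.0, 0.0, 0.0, 0.0, 0.01, -0.26, 2.49, 4.0, 0.0, 0.0, 0.0, 0.01, -0.26, 2.48, 4.0, 0.0, 0.0, 0.0, 0.01, -0.26, 2.49, 4.0, 0.0, 0.0, 0.0, 0.01, -0.26, 2.48, 4.0]
q [ 0.07  0.65  1.13 -0.    1.35 -0.18] p [0.6833 0.0858 0.1533] F [ 1.2 -0.1 -0.3] t 22.6
```

Call:
{"op": "carry_out", "data": {
  "motion": [0, 0, 0, -0.02, -0.01, -3.42, 0, 0, 0, 0, -0.02, -0.02, -3.42, 0, 0, 0, 0, -0.02, -0.01, -3.41, 0, 0, 0, 0, -0.02, -0.02, -3.42, 0, -0.02, 0, 0, 0.27, -3.3, 0.99, 4, -0.02, 0, 0, 0.27, -3.32, 0.92, 4, -0.02, 0, 0, 0.27, -3.34, 0.85, 4, -0.02, 0, 0, 0.27, -3.36, 0.78, 4]
}}

```text
clock: 23.6
ee_pos: [0.5508, 0.0624, 0.2508]
tool_rot: [0.611, 0.79, 0.032, 0.028]
force: [0.1, 0.5, 0.3]
opening: 0.394
grip_force: 0.0
```

Call:
{"op": "carry_out", "data": {
  "motion": [-0.02, 0, 0, 0.27, -3.37, 0.72, 4, 0, 0, 0, 0.02, -0.35, 3.32, 4, 0, 0, 0, 0.01, -0.35, 3.31, 4, 0, 0, 0, 0.02, -0.34, 3.32, 4]
}}

```text
clock: 24.1
ee_pos: [0.5193, 0.0569, 0.1403]
tool_rot: [0.611, 0.79, 0.04, 0.034]
force: [1.1, 0.0, 0.4]
opening: 0.426
grip_force: 0.0
```

```bash
python3 - <<'E'
from h import *
R2=lean(CY,-.105); print(cw(0,-.027,.14))
rows([(cw(0,-.027,.04),R2,4,5),(cw(0,-.027,.0285),R2,4,2)])
E
```

```text
[0.51923221 0.05685278 0.14      ]
[0.0, 0.0, 0.0, 0.01, -0.21, 1.99, 4.0, 0.0, 0.0, 0.0, 0.01, -0.21, 2.0, 4.0, 0.0, 0.0, 0.0, 0.01, -0.21, 1.99, 4.0, 0.0, 0.0, 0.0, 0.01, -0.21, 2.0, 4.0, 0.0, 0.0, 0.0, 0.01, -0.21, 1.99, 4.0, 0.0, 0.0, 0.0, 0.0, -0.06, 0.57, 4.0, 0.0, 0.0, 0.0, 0.0, -0.06, 0.58, 4.0]
q [ 0.03  0.24  1.75  0.02  1.04 -0.23] p [0.5193 0.0569 0.1403] F [1.1 0.  0.4] t 24.1
```

Call:
{"op": "carry_out", "data": {
  "motion": [0, 0, 0, 0.01, -0.21, 1.99, 4, 0, 0, 0, 0.01, -0.21, 2.0, 4, 0, 0, 0, 0.01, -0.21, 1.99, 4, 0, 0, 0, 0.01, -0.21, 2.0, 4, 0, 0, 0, 0.01, -0.21, 1.99, 4, 0, 0, 0, 0, -0.06, 0.57, 4, 0, 0, 0, 0, -0.06, 0.58, 4]
}}

```text
clock: 24.98
ee_pos: [0.5196, 0.0573, 0.0299]
tool_rot: [0.611, 0.79, 0.04, 0.034]
force: [-2.6, 7.3, 5.9]
opening: 0.427
grip_force: 3.8
```

Call:
{"op": "carry_out", "data": {
  "motion": [0, 0, 0, 0, 0, 0, 0.5, 0, 0, 0, 0, 0, 0, 0.5, 0, 0, 0, 0, 0, 0, 0.5, 0, 0, 0, 0, 0, 0, 0.5, 0, 0, 0, 0, 0, 0, 0.5]
}}

```text
clock: 25.6
ee_pos: [0.5215, 0.0571, 0.0313]
tool_rot: [0.611, 0.79, 0.042, 0.036]
force: [6.7, 3.7, 2.8]
opening: 0.208
grip_force: 30.0
```

Call:
{"op": "carry_out", "data": {
  "motion": [0, 0, 0, 0, 0.02, -0.2, 0.5, 0, 0, 0, 0, 0.02, -0.2, 0.5, 0, 0, 0, 0.25, 0, 0, 0.5, 0, 0, 0, 0.25, 0, 0, 0.5, 0, 0, 0, 0, 0, 0, 0.5]
}}

```text
clock: 26.22
ee_pos: [0.5182, 0.0618, 0.0338]
tool_rot: [0.611, 0.79, 0.04, 0.034]
force: [3.5, 0.5, 0.0]
opening: 0.203
grip_force: 30.0
```

Call:
{"op": "carry_out", "data": {
  "motion": [0, 0, 0, 0, -0.02, 0.15, 0.5, 0, 0, 0, 0, -0.02, 0.15, 0.5, 0, 0, 0, 0, 0, 0, 2.4, 0, 0, 0, 0, 0, 0, 2.8, 0, 0, 0, 0, 0, 0, 4, 0, 0, 0, 0, 0, 0, 4, 0, 0, 0, 0, 0, 0, 4]
}}

```text
clock: 27.1
ee_pos: [0.5177, 0.0615, 0.0304]
tool_rot: [0.611, 0.79, 0.04, 0.034]
force: [0.3, 1.1, 0.1]
opening: 0.424
grip_force: 0.0
```

```bash
python3 - <<'E'
from h import *
R=frame(CY,0);R2=lean(CY,-.105)
rows([(cw(0,-.0215,.17),R2,4,6),(cw(-.10,-.04,.28),R,0,7)])
E
```

```text
[0.0, 0.0, 0.0, 0.0, 0.25, -2.31, 4.0, 0.0, 0.0, 0.0, 0.0, 0.25, -2.31, 4.0, 0.0, 0.0, 0.0, 0.0, 0.25, -2.32, 4.0, 0.0, 0.0, 0.0, 0.0, 0.24, -2.31, 4.0, 0.0, 0.0, 0.0, 0.0, 0.25, -2.32, 4.0, 0.0, 0.0, 0.0, -0.01, 0.24, -2.31, 4.0, 0.01, 0.0, 0.0, -0.27, -1.26, -1.71, 0.0, 0.02, 0.0, 0.0, -0.27, -1.27, -1.7, 0.0]
[0.01, 0.0, 0.0, -0.27, -1.31, -1.67, 0.0, 0.02, 0.0, 0.0, -0.27, -1.32, -1.66, 0.0, 0.01, 0.0, 0.0, -0.27, -1.36, -1.63, 0.0, 0.02, 0.0, 0.0, -0.27, -1.38, -1.62, 0.0, 0.01, 0.0, 0.0, -0.26, -1.4, -1.59, 0.0]
q [ 0.04  0.41  1.84  0.02  0.79 -0.23] p [0.5177 0.0615 0.0304] F [0.3 1.1 0.1] t 27.1
```

Call:
{"op": "carry_out", "data": {
  "motion": [0, 0, 0, 0, 0.25, -2.31, 4, 0, 0, 0, 0, 0.25, -2.31, 4, 0, 0, 0, 0, 0.25, -2.32, 4, 0, 0, 0, 0, 0.24, -2.31, 4, 0, 0, 0, 0, 0.25, -2.32, 4, 0, 0, 0, 0, 0.24, -2.31, 4, 0.01, 0, 0, -0.27, -1.8, -1.71, 0, 0.02, 0, 0, -0.27, -1.8, -1.7, 0]
}}

```text
clock: 28.1
ee_pos: [0.4806, 0.0472, 0.2009]
tool_rot: [0.612, 0.79, 0.028, 0.024]
force: [0.6, -0.1, 0.6]
opening: 0.25
grip_force: 0.0
```

Call:
{"op": "carry_out", "data": {
  "motion": [0.01, 0, 0, -0.27, -2.2, -1.67, 0, 0.02, 0, 0, -0.27, -2.2, -1.66, 0, 0.01, 0, 0, -0.27, -2.2, -1.63, 0, 0.02, 0, 0, -0.27, -2.2, -1.62, 0, 0.01, 0, 0, -0.26, -2.2, -1.59, 0]
}}

```text
clock: 28.72
ee_pos: [0.3737, 0.006, 0.2775]
tool_rot: [0.612, 0.791, 0.0, 0.003]
force: [-0.2, 0.4, -0.1]
opening: 0.005
grip_force: 0.0
```

```bash
python3 - <<'E'
from h import *
from workcell import eyes
b=eyes.grab_frame('top')['frame'][:,:,::-1];cv2.imwrite('pics/top4.png',b);g=cv2.cvtColor(b,6)
R=frame(CY,0)
rows([(cw(-.12,-.04,.30),R,0,2),(cw(.165,-.04,.30),R,0,8),(cw(.165,-.04,.157),R,0,5)])
ys=np.arange(-.09,.09,.002)
for x,z in((.0,.034),(.004,.034)):
    P=np.array([proj('top',cw(x,y,z)) for y in ys],np.float32);v=cv2.remap(g,P[None,:,0].copy(),P[None,:,1].copy(),1)[0]
    print(' '.join(f"{y*1000:.0f}:{k}" for y,k in zip(ys,v) if not -36<y*1000<10))
E
```

```text
[0.0, 0.0, 0.0, 0.0, 1.74, -1.02, 0.0, 0.01, 0.01, 0.0, 0.0, 1.73, -1.02, 0.0, 0.0, 0.0, 0.0, 0.0, 3.56, -0.01, 0.0, 0.0, 0.0, 0.0, -0.01, 3.56, -0.01, 0.0, 0.0, 0.0, 0.0, 0.0, 3.56, -0.02, 0.0, 0.0, 0.0, 0.0, -0.01, 3.56, -0.01, 0.0, 0.0, 0.0, 0.0, 0.0, 3.57, -0.02, 0.0, 0.0, 0.0, 0.0, -0.01, 3.56, -0.01, 0.0]
[0.0, 0.0, 0.0, 0.0, 3.57, -0.02, 0.0, 0.0, 0.0, 0.0, -0.01, 3.56, -0.01, 0.0, 0.0, 0.0, 0.0, -0.01, 0.01, 2.86, 0.0, 0.0, 0.0, 0.0, -0.01, 0.01, 2.86, 0.0, 0.0, 0.0, 0.0, -0.01, 0.01, 2.86, 0.0, 0.0, 0.0, 0.0, -0.02, 0.02, 2.86, 0.0, 0.0, 0.0, 0.0, -0.01, 0.01, 2.86, 0.0]
q [-0.08 -0.17  1.85 -0.    1.45 -0.33] p [0.3728 0.0055 0.2794] F [-1.4  0.3  3. ] t 28.775
-90:141 -88:153 -86:116 -84:117 -82:125 -80:120 -78:87 -76:45 -74:28 -72:22 -70:20 -68:20 -66:22 -64:24 -62:25 -60:22 -58:25 -56:51 -54:92 -52:138 -50:155 -48:159 -46:162 -44:164 -42:165 -40:161 -38:148 10:44 12:42 14:42 16:44 18:42 20:41 22:42 24:41 26:39 28:41 30:40 32:40 34:42 36:42 38:39 40:39 42:41 44:41 46:41 48:40 50:40 52:41 54:40 56:41 58:41 60:39 62:37 64:42 66:50 68:54 70:48 72:40 74:38 76:38 78:40 80:50 82:100 84:144 86:147 88:106
-90:142 -88:149 -86:133 -84:120 -82:140 -80:146 -78:111 -76:52 -74:28 -72:24 -70:25 -68:25 -66:26 -64:27 -62:27 -60:27 -58:26 -56:43 -54:88 -52:138 -50:174 -48:182 -46:182 -44:183 -42:183 -40:178 -38:165 10:44 12:42 14:44 16:42 18:41 20:42 22:41 24:41 26:41 28:41 30:42 32:42 34:41 36:40 38:43 40:42 42:39 44:39 46:41 48:40 50:41 52:40 54:39 56:40 58:39 60:38 62:41 64:49 66:67 68:80 70:76 72:60 74:38 76:41 78:41 80:54 82:87 84:139 86:147 88:110
```

The injector moved about 4–5 mm nozzleward (head end at -77.5 mm, against -77 nominal), so it's centred. Now the lid.

Call:
{"op": "carry_out", "data": {
  "motion": [0, 0, 0, 0, 1.74, -1.02, 0, 0.01, 0.01, 0, 0, 1.73, -1.02, 0, 0, 0, 0, 0, 3.56, -0.01, 0, 0, 0, 0, 0, 3.56, -0.01, 0, 0, 0, 0, 0, 3.56, -0.02, 0, 0, 0, 0, 0, 3.56, -0.01, 0, 0, 0, 0, 0, 3.57, -0.02, 0, 0, 0, 0, 0, 3.56, -0.01, 0]
}}

```text
clock: 29.78
ee_pos: [0.6161, 0.0691, 0.2965]
tool_rot: [0.612, 0.791, -0.001, -0.004]
force: [0.5, 0.2, 0.8]
opening: 0.001
grip_force: 0.0
```

Call:
{"op": "carry_out", "data": {
  "motion": [0, 0, 0, 0, 3.57, -0.02, 0, 0, 0, 0, -0.01, 3.56, -0.01, 0, 0, 0, 0, -0.01, 0.01, 2.86, 0, 0, 0, 0, -0.01, 0.01, 2.86, 0, 0, 0, 0, -0.01, 0.01, 2.86, 0, 0, 0, 0, -0.02, 0.02, 2.86, 0, 0, 0, 0, -0.01, 0.01, 2.86, 0]
}}

```text
clock: 30.65
ee_pos: [0.6836, 0.0867, 0.1524]
tool_rot: [0.612, 0.791, -0.001, -0.004]
force: [1.3, 0.6, 0.1]
opening: 0.003
grip_force: 0.0
```

Call:
{"op": "carry_out", "data": {
  "motion": [0, 0, 0, 0, -0.97, 0, 0, 0, 0, 0, 0, -0.97, 0, 0, 0, 0, 0, 0, -0.97, 0, 0, 0, 0, 0, 0, -0.97, 0, 0, 0, 0, 0, 0, -0.97, 0, 0, 0, 0, 0, 0, -0.97, 0, 0, 0, 0, 0, 0, -0.97, 0, 0, 0, 0, 0, 0, -0.97, 0, 0]
}}

```text
clock: 31.65
ee_pos: [0.6078, 0.0668, 0.1545]
tool_rot: [0.612, 0.791, -0.001, -0.004]
force: [1.4, -0.4, 0.2]
opening: 0.005
grip_force: 0.4
```

Call:
{"op": "carry_out", "data": {
  "motion": [0, 0, 0, 0, -0.97, 0, 0, 0, 0, 0, 0, -0.97, 0, 0, 0, 0, 0, 0, -0.97, 0, 0, 0, 0, 0, 0, -0.97, 0, 0]
}}

```text
clock: 32.15
ee_pos: [0.5703, 0.0571, 0.1547]
tool_rot: [0.612, 0.791, -0.001, -0.004]
force: [0.7, -0.5, 0.1]
opening: 0.004
grip_force: 0.1
```

```bash
python3 - <<'E'
from h import *
R=frame(CY,0)
rows([(cw(.065,-.04,.17),R,0,2),(cw(.065,-.12,.30),R,0,6),(cw(-.076,-.12,.25),R,4,8)])
E
```

```text
[0.0, 0.0, 0.0, -0.02, 0.77, -0.77, 0.0, -0.01, -0.01, 0.0, -0.02, 0.77, -0.76, 0.0, 0.0, 0.0, 0.0, -1.34, 0.01, -2.16, 0.0, 0.0, 0.0, 0.0, -1.34, 0.01, -2.16, 0.0, 0.0, 0.0, 0.0, -1.35, 0.01, -2.16, 0.0, 0.0, 0.0, 0.0, -1.34, 0.0, -2.16, 0.0, 0.0, 0.0, 0.0, -1.35, 0.01, -2.16, 0.0, 0.0, 0.0, 0.0, -1.34, 0.0, -2.17, 0.0]
[0.0, 0.0, 0.0, 0.01, -1.76, 0.62, 4.0, 0.0, 0.0, 0.0, 0.0, -1.77, 0.62, 4.0, 0.0, 0.0, 0.0, 0.01, -1.76, 0.62, 4.0, 0.0, 0.0, 0.0, 0.0, -1.77, 0.62, 4.0, 0.0, 0.0, 0.0, 0.01, -1.76, 0.62, 4.0, 0.0, 0.0, 0.0, 0.0, -1.77, 0.61, 4.0, 0.0, 0.0, 0.0, 0.01, -1.76, 0.62, 4.0, 0.0, 0.0, 0.0, 0.0, -1.77, 0.61, 4.0]
q [ 0.03  0.4   1.51  0.    1.24 -0.22] p [0.5703 0.0571 0.1547] F [ 0.7 -0.5  0.1] t 32.15
```

Call:
{"op": "carry_out", "data": {
  "motion": [0, 0, 0, -0.02, 0.77, -0.77, 0, 0, 0, 0, -0.02, 0.77, -0.76, 0, 0, 0, 0, -1.34, 0, -2.16, 0, 0, 0, 0, -1.34, 0, -2.16, 0, 0, 0, 0, -1.35, 0, -2.16, 0, 0, 0, 0, -1.34, 0, -2.16, 0, 0, 0, 0, -1.35, 0, -2.16, 0, 0, 0, 0, -1.34, 0, -2.17, 0]
}}

```text
clock: 33.15
ee_pos: [0.6078, -0.0182, 0.3005]
tool_rot: [0.612, 0.791, -0.0, -0.004]
force: [-0.3, -0.3, -0.0]
opening: 0.004
grip_force: 0.0
```

Call:
{"op": "carry_out", "data": {
  "motion": [0, 0, 0, 0.01, -1.76, 0.62, 4, 0, 0, 0, 0, -1.77, 0.62, 4, 0, 0, 0, 0.01, -1.76, 0.62, 4, 0, 0, 0, 0, -1.77, 0.62, 4, 0, 0, 0, 0.01, -1.76, 0.62, 4, 0, 0, 0, 0, -1.77, 0.61, 4, 0, 0, 0, 0.01, -1.76, 0.62, 4, 0, 0, 0, 0, -1.77, 0.61, 4]
}}

```text
clock: 34.15
ee_pos: [0.4703, -0.0528, 0.2511]
tool_rot: [0.612, 0.791, -0.0, -0.003]
force: [0.4, -0.4, -0.6]
opening: 0.425
grip_force: 0.0
```

```bash
python3 - <<'E'
from h import *
from workcell import eyes
R=frame(CY,0)
a=eyes.grab_frame('scene')['frame'][:,:,::-1];b=eyes.grab_frame('top')['frame'][:,:,::-1]
cv2.imwrite('pics/top5.png',b);cv2.imwrite('pics/scene5.png',a)
rows([(cw(-.076,0,.22),R,4,5),(cw(-.076,0,.13),R,4,4)])
# grip point from wherever: expected pixel
print(proj('top',cw(-.076,0,.11)),proj('scene',cw(-.076,0,.11)),proj('scene',cw(-.062,-.096,.07)))
def grid(im,u,v,k):
    im=cv2.resize(im,None,fx=k,fy=k,interpolation=cv2.INTER_CUBIC)
    for x in range(0,im.shape[1],10*k): cv2.putText(im,str(u+x//k),(x,8),0,.3,(0,0,255),1)
    for y in range(0,im.shape[0],10*k): cv2.putText(im,str(v+y//k),(0,y+4),0,.3,(0,0,255),1)
    return im
cv2.imwrite('pics/i.png',np.hstack([grid(a[110:220,240:340],240,110,4),grid(b[140:250,150:250],150,140,4)]))
E
```

```text
[0.0, 0.0, 0.0, 2.42, -0.01, 0.63, 4.0, 0.0, 0.0, 0.0, 2.41, -0.01, 0.63, 4.0, 0.0, 0.0, 0.0, 2.42, -0.01, 0.63, 4.0, 0.0, 0.0, 0.0, 2.41, -0.01, 0.64, 4.0, -0.01, -0.01, 0.0, 2.42, -0.01, 0.63, 4.0, 0.0, 0.0, 0.0, 0.01, -0.01, 2.25, 4.0, 0.0, 0.0, 0.0, 0.01, -0.01, 2.25, 4.0, 0.0, 0.0, 0.0, 0.01, -0.01, 2.25, 4.0]
[0.0, 0.0, 0.0, 0.01, -0.01, 2.25, 4.0]
q [-0.19  0.1   1.66  0.    1.39 -0.44] p [ 0.4698 -0.0529  0.251 ] F [-0.6 -0.4  0.3] t 34.25
[207.78479848 231.87997954] [258.86617329 160.43466818] [286.62028583 184.11517899]
```

View pics/i.png

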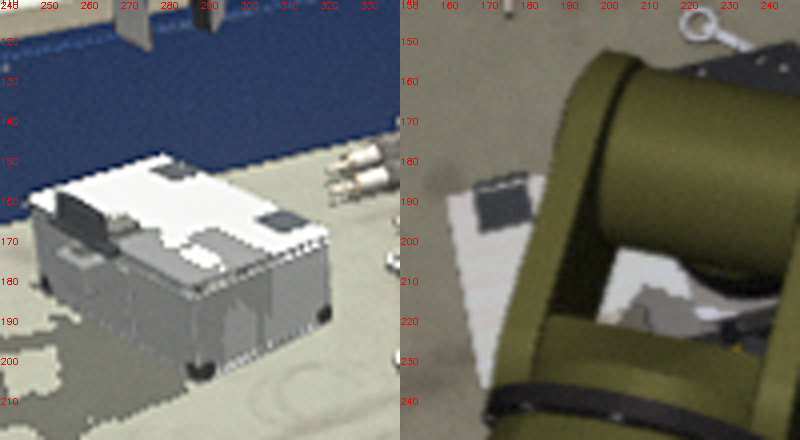

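The lid is down, resting proud, with the turnbutton still along the case: its fin top edge runs scene (253.5,158)–(266,167), mid about (259.5,162), against the predicted (259,160.5). I'll go to the fin.

Call:
{"op": "carry_out", "data": {
  "motion": [0, 0, 0, 2.42, 0, 0.63, 4, 0, 0, 0, 2.41, 0, 0.63, 4, 0, 0, 0, 2.42, 0, 0.63, 4, 0, 0, 0, 2.41, 0, 0.64, 4, 0, 0, 0, 2.42, 0, 0.63, 4, 0, 0, 0, 0.01, 0, 2.25, 4, 0, 0, 0, 0.01, 0, 2.25, 4, 0, 0, 0, 0.01, 0, 2.25, 3.4]
}}

```text
clock: 35.25
ee_pos: [0.4403, 0.0654, 0.1521]
tool_rot: [0.612, 0.791, -0.0, -0.003]
force: [0.9, 0.7, 0.5]
opening: 0.373
grip_force: 0.0
```

```bash
python3 - <<'E'
from h import *
R=frame(CY,0); print(cw(-.076,0,.095))
rows([(cw(-.076,0,.13),R,3.4,2),(cw(-.076,0,.095),R,3.4,3)])
im=cv2.imread('pics/top0.png')[222:245,185:235]; 
P=np.array([proj('top',cw(-.076,y,.11)) for y in(-.028,.028)]);print(P)
E
```

```text
[0.43890041 0.06405006 0.095     ]
[0.0, 0.0, 0.0, -0.05, -0.08, 1.11, 3.4, 0.0, -0.01, 0.0, -0.06, -0.08, 1.1, 3.4, 0.0, 0.0, 0.0, 0.01, 0.0, 1.17, 3.4, 0.0, 0.0, 0.0, 0.01, 0.01, 1.17, 3.4, 0.0, 0.0, 0.0, 0.0, 0.0, 1.16, 3.4]
q [ 0.06  0.12  1.86  0.    1.16 -0.19] p [0.4403 0.0654 0.1521] F [0.9 0.7 0.5] t 35.25
[[219.37950124 229.02303369]
 [196.15833673 234.74475084]]
```

Call:
{"op": "carry_out", "data": {
  "motion": [0, 0, 0, -0.05, -0.08, 1.11, 3.4, 0, -0.01, 0, -0.06, -0.08, 1.1, 3.4, 0, 0, 0, 0.01, 0, 1.17, 3.4, 0, 0, 0, 0.01, 0, 1.17, 3.4, 0, 0, 0, 0, 0, 1.16, 3.4, 0, 0, 0, 0, 0, 0, 3.4]
}}

```text
clock: 36.0
ee_pos: [0.4371, 0.0635, 0.0943]
tool_rot: [0.612, 0.791, -0.004, -0.0]
force: [0.4, -0.3, -0.5]
opening: 0.363
grip_force: 0.0
```

Call:
{"op": "carry_out", "data": {
  "motion": [0, 0, 0, 0, 0, 0, 0, 0, 0, 0, 0, 0, 0, 0, 0, 0, 0, 0, 0, 0, 0, 0, 0, 0, 0, 0, 0, 0, 0, 0, 0, 0, 0, 0, 0]
}}

```text
clock: 36.62
ee_pos: [0.4413, 0.0644, 0.0959]
tool_rot: [0.612, 0.791, 0.0, 0.004]
force: [29.0, 8.1, -20.8]
opening: 0.106
grip_force: 29.8
```

Call:
{"op": "carry_out", "data": {
  "motion": [0, 0, 0, 0, 0.2, 0, 0, 0, 0, 0, 0, 0.2, 0, 0, 0, 0, 0, 0, 0, 0, 0]
}}

```text
clock: 37.0
ee_pos: [0.4418, 0.0645, 0.0957]
tool_rot: [0.612, 0.791, -0.003, 0.001]
force: [0.6, -0.1, 5.3]
opening: 0.105
grip_force: 29.9
```

Call:
{"op": "carry_out", "data": {
  "motion": [0, 0, 0.12, 0, 0, 0, 0, 0, 0, 0.12, 0, 0, 0, 0, 0, 0, 0.12, 0, 0, 0, 0, 0, 0, 0.12, 0, 0, 0, 0, 0, 0, 0, 0, 0, 0, 0]
}}

```text
clock: 37.62
ee_pos: [0.4399, 0.0645, 0.0956]
tool_rot: [0.783, 0.622, -0.005, 0.0]
force: [-14.6, -0.5, 16.8]
opening: 0.102
grip_force: 29.9
```

Call:
{"op": "carry_out", "data": {
  "motion": [0, 0, 0, 0.37, -0.19, 0, 0, 0, 0, 0.12, 0, 0, 0, 0, 0, 0, 0.12, 0, 0, 0, 0, 0, 0, 0.12, 0, 0, 0, 0, 0, 0, 0, 0, 0, 0, 0]
}}

```text
clock: 38.25
ee_pos: [0.4388, 0.066, 0.0956]
tool_rot: [0.882, 0.472, -0.006, 0.003]
force: [-15.9, -25.8, 20.5]
opening: 0.107
grip_force: 30.0
```

Call:
{"op": "carry_out", "data": {
  "motion": [0, 0, 0, 0, 0, 0, 2, 0, 0, 0, 0, 0, 0, 2, 0, 0, 0, 0, 0, 0, 0, 0, 0, 0, 0, 0, 0, 0, 0, 0, 0, 0, 0, 0, 0]
}}

```text
clock: 38.88
ee_pos: [0.4406, 0.0686, 0.095]
tool_rot: [0.881, 0.473, -0.003, 0.002]
force: [3.9, -1.2, -2.3]
opening: 0.106
grip_force: 30.0
```

Call:
{"op": "carry_out", "data": {
  "motion": [0, 0, 0.12, 0, 0, 0, 0, 0, 0, 0.12, 0, 0, 0, 0, 0, 0, 0.12, 0, 0, 0, 0, 0, 0, 0, 0, 0, 0, 0]
}}

```text
clock: 39.38
ee_pos: [0.4405, 0.0686, 0.095]
tool_rot: [0.952, 0.307, -0.003, 0.002]
force: [3.4, -1.2, -2.5]
opening: 0.106
grip_force: 30.0
```

```bash
python3 -c "
from workcell import env
s=env.get_state();print(s['qpos'],s['torque'],s['force'])"
```

```text
[ 0.07565923  0.20622254  1.92008882 -0.00652535  1.01934067  1.02490675] [-0.16253499 -0.66928417 -0.04295422] [ 3.43397069 -1.1795632  -2.46727108]
```

Low forces, and the turn is at 1.20 rad. Continuing to the stop.

Call:
{"op": "carry_out", "data": {
  "motion": [0, 0, 0.12, 0, 0, 0, 0, 0, 0, 0.12, 0, 0, 0, 0, 0, 0, 0.12, 0, 0, 0, 0, 0, 0, 0.03, 0, 0, 0, 0, 0, 0, 0, 0, 0, 0, 0]
}}

```text
clock: 40.0
ee_pos: [0.4404, 0.0687, 0.095]
tool_rot: [0.993, 0.119, -0.002, 0.003]
force: [5.5, 1.1, -3.2]
opening: 0.1
grip_force: 30.1
```

```bash
python3 -c "
from workcell import env
import numpy as np
s=env.get_state();print(s['qpos'],s['torque'],s['force']);q=s['tool_rot'];print(1.825-2*np.arctan2(q[1],q[0]))"
```

```text
[ 0.07579494  0.20613612  1.92016892 -0.00643708  1.0194383   1.4122876 ] [ 0.18690867 -0.79642524  0.28151865] [ 5.45539422  1.12176169 -3.21654939]
1.587312920857955
```

Call:
{"op": "carry_out", "data": {
  "motion": [0, 0, 0.05, 0, 0, 0, 0, 0, 0, 0, 0, 0, 0, 0]
}}

```text
clock: 40.25
ee_pos: [0.4405, 0.0687, 0.0951]
tool_rot: [0.996, 0.094, -0.002, 0.003]
force: [5.0, 0.2, -2.6]
opening: 0.107
grip_force: 31.1
```

```bash
python3 -c "
from workcell import env
import numpy as np
s=env.get_state();print(s['torque'],s['force']);q=s['tool_rot'];print(1.825-2*np.arctan2(q[1],q[0]))"
```

```text
[ 0.2335189  -0.8601415   0.43007709] [ 4.95457878  0.23920356 -2.62790706]
1.6377174155702003
```

The torque has climbed past the wedge's 0.2 N m, so the button is at its stop. Release and back off.

Call:
{"op": "carry_out", "data": {
  "motion": [0, 0, 0, 0, 0, 0, 3, 0, 0, 0, 0, 0, 0, 3, 0, 0, 0, 0, 0, 0, 3, 0, 0, 0, 0, 0, -2, 3, 0, 0, 0, 0, 0, -3, 3, 0, 0, 0, 0, 0, -4, 3, 0, 0, 0, -2, -3, -4, 3, 0, 0, 0, -4, -4, -2, 3]
}}

```text
clock: 41.25
ee_pos: [0.3689, 0.1277, 0.2466]
tool_rot: [0.996, 0.091, -0.001, 0.003]
force: [-0.3, 0.8, 0.1]
opening: 0.322
grip_force: 0.0
```

Call:
{"op": "carry_out", "data": {
  "motion": [0, 0, 0, -4, 4, 0, 3, 0, 0, 0, -4, 4, 0, 3, 0, 0, 0, -4, 4, 0, 3, 0, 0, 0, -4, 4, 0, 3, 0, 0, 0, 0, 4, 0, 3, 0, 0, 0, 0, 4, 0, 3, 0, 0, 0, 0, 4, 0, 3, 0, 0, 0, 0, 4, 0, 3]
}}

```text
clock: 42.25
ee_pos: [0.2726, -0.2154, 0.2475]
tool_rot: [0.996, 0.092, -0.002, 0.003]
force: [0.3, 0.6, 0.1]
opening: 0.317
grip_force: 0.0
```

```bash
python3 - <<'E'
from h import *
from workcell import eyes,env
for n in('scene','top'): 
    cv2.imwrite(f'pics/{n}9.png',eyes.grab_frame(n)['frame'][:,:,::-1])
g=cv2.cvtColor(cv2.imread('pics/scene9.png'),6);t=cv2.cvtColor(cv2.imread('pics/top9.png'),6)
print(g[148:178,250:282:2]);print('top');print(t[212:242,190:226:2])
pin=np.array([.4408,.0685]);X=np.array([np.cos(CY),np.sin(CY)])
for a in(-.028,.028):
    for z in(.088,.11):
        q=np.r_[pin+a*X,z];print(a,z,proj('top',q),proj('scene',q))
s=env.get_state();print(s['clock'],s['ee_pos'],s['force'])
E
```

```text
[[ 64  59  63  61  63  63  65  64  65  66  67  65  62  63  49  91]
 [ 63  62  65  62  64  69  67  65  65  67  67  63  55  40 197 237]
 [ 60  64  62  60  69  68  62  65  69  68  60  44  82 215 255 255]
 [ 70  65  63  64  66  66  64  68  65  57  39 199 226 255 245 188]
 [ 63  63  67  66  66  63  69  65  49  84 212 255 255 250 108 104]
 [ 65  64  69  67  64  64  62  46 145 227 255 254 250 242 178 108]
 [ 66  64  64  64  61  53  33 194 249 255 252 250 249 252 253 189]
 [ 63  66  62  59  44  81 215 255 255 252 250 250 249 249 254 255]
 [ 61  62  54  41 194 227 255 255 255 253 249 250 249 249 249 254]
 [ 59  45  83 211 255 255 255 252 221 240 250 248 249 249 249 250]
 [ 43 198 223 255 255 255 249 173  93 135 254 249 248 249 250 250]
 [206 255 255 255 252 247 135  96  84  71 255 250 248 248 250 249]
 [255 255 255 251 189 125  97  82  72  38 255 250 249 249 249 249]
 [255 255 250 167 100  92  73  76  72  51 255 254 250 249 249 249]
 [255 211 138 101  87  73  77  72  72  53 254 246 253 250 250 248]
 [138 117 101  78  71  74  71  71  71  56 135 142 255 249 250 249]
 [ 83  95  78  71  74  73  7
[... 2819 characters left out ...]
 149 121  60  31  63 162 139  73  94 113 114]
 [110 107 112 111 111 114 112 142 129  58  40  42  83  61  58  94 111 114]
 [113 111 112 112 115 115 115 139 116  56  45  33  52  54  59  98 110 112]
 [116 109 113 110 115 113 112 109  72  55  52  26  49  60  61  99 114 112]
 [114 113 117 112 112 116 110 110  57  49  53  29  55  70  80 114 110 111]]
-0.028 0.088 [210.26223118 243.37296192] [251.10850336 170.50222503]
-0.028 0.11 [208.35389276 242.53172076] [250.02127055 162.96217231]
0.028 0.088 [205.52626854 220.9446929 ] [268.48814692 163.84035352]
0.028 0.11 [203.54784093 219.70280234] [267.6332188  156.47022192]
42.35 [ 0.27265378 -0.21619202  0.24702688] [-0.16050469  0.4674667   1.12344359]
```

```bash
python3 -c "
from workcell import env
print(env.hand_in())"
```

```text
the job is handed in; nothing more can be done
None
```

The injector is packed in the case, nozzle in the narrow saddle, with the lid closed and the turnbutton turned across the wedge to its stop; I handed the job in at about 42 s, and no verdict came back.

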